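# Set up the flow analyser: coils on the cradle, samples in the sampler

## Task

Set the analyser up for its next run: first lay every glass coil across the raised cradle, each with its two stub tubes resting in the pair of saddles of its own colour, then move all the orange-capped sample tubes from the storage rack into the sampler rack beside the module, one to a hole and fully down. When everything is in place, press the green start button fully down and let it go; leave the black-capped tubes where they are and do not disturb the jar or the beaker.

Things in the scene. Friction and masses are not known exactly. Their poses are not given: they have to be found in the camera images.
- coil_red: glass mixing coil with red collars: glass body 22 mm diameter, 70 mm long (grasp here); a 30 mm square, 6 mm thick red collar at each end (centres 38 mm from the middle); 10 mm diameter stub tubes out to 66 mm either side. Origin: middle of the coil on its axis, 15 mm above what its collars lie on; local y along the coil. Ends alike. 60 g. May be absent.
- saddle_red (a point): place of the red coil on the raised cradle: where the middle of its axis rests, 140 mm above the bench. Local y along the seated coil, z up. Two red V saddles, 8 mm thick, 28 mm across the mouth, stand 54 mm either side along y; a stub lies in each V, collars hang between. V tips 7 mm above this point, module top 50 mm below. Places 60 mm apart along x.
- coil_blue: glass mixing coil with blue collars: glass body 22 mm diameter, 70 mm long (grasp here); a 30 mm square, 6 mm thick blue collar at each end (centres 38 mm from the middle); 10 mm diameter stub tubes out to 66 mm either side. Origin: middle of the coil on its axis, 15 mm above what its collars lie on; local y along the coil. Ends alike. 60 g. May be absent.
- saddle_blue (a point): place of the blue coil on the raised cradle: where the middle of its axis rests, 140 mm above the bench. Local y along the seated coil, z up. Two blue V saddles, 8 mm thick, 28 mm across the mouth, stand 54 mm either side along y; a stub lies in each V, collars hang between. V tips 7 mm above this point, module top 50 mm below. Places 60 mm apart along x.
- coil_yellow: glass mixing coil with yellow collars: glass body 22 mm diameter, 70 mm long (grasp here); a 30 mm square, 6 mm thick yellow collar at each end (centres 38 mm from the middle); 10 mm diameter stub tubes out to 66 mm either side. Origin: middle of the coil on its axis, 15 mm above what its collars lie on; local y along the coil. Ends alike. 60 g. May be absent.
- saddle_yellow (a point): place of the yellow coil on the raised cradle: where the middle of its axis rests, 140 mm above the bench. Local y along the seated coil, z up. Two yellow V saddles, 8 mm thick, 28 mm across the mouth, stand 54 mm either side along y; a stub lies in each V, collars hang between. V tips 7 mm above this point, module top 50 mm below. Places 60 mm apart along x.
- coil_green: glass mixing coil with green collars: glass body 22 mm diameter, 70 mm long (grasp here); a 30 mm square, 6 mm thick green collar at each end (centres 38 mm from the middle); 10 mm diameter stub tubes out to 66 mm either side. Origin: middle of the coil on its axis, 15 mm above what its collars lie on; local y along the coil. Ends alike. 60 g. May be absent.
- saddle_green (a point): place of the green coil on the raised cradle: where the middle of its axis rests, 140 mm above the bench. Local y along the seated coil, z up. Two green V saddles, 8 mm thick, 28 mm across the mouth, stand 54 mm either side along y; a stub lies in each V, collars hang between. V tips 7 mm above this point, module top 50 mm below. Places 60 mm apart along x.
- sample0: sample tube with orange cap: 16 mm diameter, 112 mm tall in all, cap 18 mm diameter on the top 20 mm. Origin at the centre of its foot, z up along the tube. Starts in a hole of the storage rack. 25 g. May be absent.
- sample1: sample tube with orange cap: 16 mm diameter, 112 mm tall in all, cap 18 mm diameter on the top 20 mm. Origin at the centre of its foot, z up along the tube. Starts in a hole of the storage rack. 25 g. May be absent.
- sample2: sample tube with orange cap: 16 mm diameter, 112 mm tall in all, cap 18 mm diameter on the top 20 mm. Origin at the centre of its foot, z up along the tube. Starts in a hole of the storage rack. 25 g. May be absent.
- blank0: blank tube with black cap, same size as the sample tubes, stays in the storage rack; origin at the centre of its foot.
- blank1: blank tube with black cap, same size as the sample tubes, stays in the storage rack; origin at the centre of its foot.
- storage: white storage rack, fixed, 46 mm wide and 192 mm long along its y, 55 mm high, one row of five 21 mm square holes 36 mm apart along y, 45 mm deep; origin at centre of its underside.
- sampler_hole0 (a point): centre of the mouth of one hole of the white sampler rack (fixed, beside the cradle module): 21 mm square, 55 mm above the bench, 45 mm deep (hole floor 10 mm above the bench), in a row of four 42 mm apart along the rack's x; the rack is 46 mm wide.
- sampler_hole1 (a point): centre of the mouth of one hole of the white sampler rack (fixed, beside the cradle module): 21 mm square, 55 mm above the bench, 45 mm deep (hole floor 10 mm above the bench), in a row of four 42 mm apart along the rack's x; the rack is 46 mm wide.
- sampler_hole2 (a point): centre of the mouth of one hole of the white sampler rack (fixed, beside the cradle module): 21 mm square, 55 mm above the bench, 45 mm deep (hole floor 10 mm above the bench), in a row of four 42 mm apart along the rack's x; the rack is 46 mm wide.
- sampler_hole3 (a point): centre of the mouth of one hole of the white sampler rack (fixed, beside the cradle module): 21 mm square, 55 mm above the bench, 45 mm deep (hole floor 10 mm above the bench), in a row of four 42 mm apart along the rack's x; the rack is 46 mm wide.
- module: dark heater module, fixed, 300 mm (x) by 160 mm (y) by 90 mm high, that carries the coil cradle and the start button; origin at centre of its underside.
- start_top (a point): top centre of the green round start button (28 mm diameter) on the module's top, at the end nearer the robot; it is pressed straight down.
- start (a joint): travel of the start button: 0 up, 0.006 m fully pressed; springs back; about 5 N.
- reagent: amber reagent jar, 54 mm diameter, 58 mm tall, bystander; origin at centre of its underside.
- beaker: white beaker, 60 mm diameter, 65 mm tall, bystander; origin at centre of its underside.
Things that resemble listed ones, but are neither listed nor needed, are in the scene too. Leave any pink look-alike of the coil_yellow alone.

How it is judged (in metres and radians):
On the way, in this order (a step that is already met when the one before it is completed fails the run):
1. every coil lies in the saddles of its own colour (horizontal distance between coil_red and saddle_red below 0.014 m and z of coil_red in the frame of saddle_red between -0.006 and 0.006 m and angle between the y axis of coil_red and the y axis of saddle_red, either way round below 0.12 rad and linear speed of each of coil_red, coil_blue, coil_yellow, coil_green below 0.03 m/s and horizontal distance between coil_blue and saddle_blue below 0.014 m and z of coil_blue in the frame of saddle_blue between -0.006 and 0.006 m and angle between the y axis of coil_blue and the y axis of saddle_blue, either way round below 0.12 rad and horizontal distance between coil_yellow and saddle_yellow below 0.014 m and z of coil_yellow in the frame of saddle_yellow between -0.006 and 0.006 m and angle between the y axis of coil_yellow and the y axis of saddle_yellow, either way round below 0.12 rad and horizontal distance between coil_green and saddle_green below 0.014 m and z of coil_green in the frame of saddle_green between -0.006 and 0.006 m and angle between the y axis of coil_green and the y axis of saddle_green, either way round below 0.12 rad), for 0.2 s.
2. every sample tube stands fully down in the sampler rack ((horizontal distance between sample0 and sampler_hole0 below 0.006 m or horizontal distance between sample0 and sampler_hole1 below 0.006 m or horizontal distance between sample0 and sampler_hole2 below 0.006 m or horizontal distance between sample0 and sampler_hole3 below 0.006 m) and height (world z) of each of sample0, sample1, sample2 below 0.016 m and angle between each of sample0, sample1, sample2's own z axis and vertical below 0.2 rad and linear speed of each of sample0, sample1, sample2 below 0.03 m/s and (horizontal distance between sample1 and sampler_hole0 below 0.006 m or horizontal distance between sample1 and sampler_hole1 below 0.006 m or horizontal distance between sample1 and sampler_hole2 below 0.006 m or horizontal distance between sample1 and sampler_hole3 below 0.006 m) and (horizontal distance between sample2 and sampler_hole0 below 0.006 m or horizontal distance between sample2 and sampler_hole1 below 0.006 m or horizontal distance between sample2 and sampler_hole2 below 0.006 m or horizontal distance between sample2 and sampler_hole3 below 0.006 m)), for 0.2 s.
3. the start button is pressed down (value of joint start above 0.004 m), for 0.05 s.
At the end, for the whole second after the job is handed in: Every coil rests in its colour's saddles (middle within 14 mm sideways, 6 mm in height, 0.12 rad), every sample tube is down in a sampler hole (within 6 mm, foot below 16 mm), button up, black-capped tubes within 15 mm and jar and beaker within 40 mm of their start, upright; all at rest (all of step 1 and all of step 2 and distance of each of blank0, blank1 from where it was at the start of the episode below 0.015 m and angle between each of blank0, blank1's own z axis and vertical below 0.2 rad and distance of each of reagent, beaker from where it was at the start of the episode below 0.04 m and angle between each of reagent, beaker's own z axis and vertical below 0.3 rad and value of joint start below 0.002 m); the robot touches nothing.
It fails at once if the jar or beaker is knocked over or pushed away (distance of any of reagent, beaker from where it was at the start of the episode above 0.06 m or angle between any of reagent, beaker's own z axis and vertical above 0.6 rad).
It fails at once if a black-capped tube is pulled out of the storage rack (distance of any of blank0, blank1 from where it was at the start of the episode above 0.04 m).
Of coil_red, coil_blue, coil_yellow, coil_green only 3 to 4 are there at a start; the rules pass over those that are not, and their reading is None.
Of sample0, sample1, sample2 only 2 to 3 are there at a start; the rules pass over those that are not, and their reading is None.
At some moment in a run one of coil_red, coil_blue, coil_yellow, coil_green may be knocked a few centimetres aside while the robot is not near it.
It also fails if it takes over 210 s, if anything falls off the work surface, if the arm or the gripper's body presses on something with over 40 N, if the wrist force passes 120 N, or if a joint passes its speed limit or range.

## Robot

A 6-joint arm with a two-finger parallel gripper is mounted at the origin on the work surface. World frame = base frame: x ahead of the robot, y to its left, z up, the work surface at z = 0. Lengths are in mm, angles in rad, forces in N, time in s.
With the tool pointing down it reaches from about 350 to 775 mm from the base axis. Payload 7.3 kg.
Tool frame: the origin (TCP) lies at the centre of the arm's flange, where the gripper is bolted on; the fingertips stand 178 mm ahead of it and the grasp point (between the pads) lies 159 mm ahead of it; z points along the fingers, y is the line along which they close (so a half turn about z gives the same grasp; the last joint's range is limited). The gripper opens to 92 mm and grips with 3 to 60 N. Pads are 19 mm wide; open, the fingers measure 130 mm over their backs; the gripper's body (75 mm by 190 mm) begins 47 mm behind the grasp point.
Start: joints at [-1.424, 0.342, 1.524, -0, 1.275, -0.146], TCP at [151.553, -502.652, 404.741] pointing down, gripper open.
Joint ranges: [-2.53, 2.53], [-0.77, 2.02], [0.04, 2.7], [-1, 4.14], [0.28, 2.66], [-3.11, 3.11]. Speed limits (rad/s): [2.57, 2.57, 3.14, 3.14, 3.14, 3.14].

## Interface

Orientations are given as [roll, pitch, yaw] about the fixed x, y, z axes, in that order (R = Rz(yaw) Ry(pitch) Rx(roll)).
In Python, from plant import * gives the robot as it stands. The module is installed in compiled form; this text tells all that it offers.
- The arm moves only by the shell command python3 -m inch 'ROWS'. ROWS is JSON, a list of rows, each a list of 5 numbers: the shift along the tool's x, y, z in m, then the turn about the tool's z in rad, then the opening, from 0 (shut) to 1 (fully open). In form: [[tx, ty, tz, spin, claw], ...]. A call has 1 to 8 rows; each row is the pose to reach, as a shift and turn from the pose commanded when the call began, along the tool's axes at that moment; what a row does not reach only later rows make up. A row lasts 1/12 s, in which the tool goes at most 41.7 mm and 7.16 degrees, less where a joint would pass 70% of its speed; a pose out of reach is approached as far as the arm can. A call with a gripper value outside its range is refused whole. The fingers move at their own pace and stop on an object; the grip force is fixed at half the most. Time passes only in rows, so rows that repeat a pose let the fingers close. It gives the time, the measured TCP pose, the force, the opening and the grip force at its end, in the units of the state.
- get_obs(): the state, without advancing time (a new reading comes with each control period).
- capture(name): name is "scene" or "top" or "wrist"; returns a dict with "color" (400x640x3 uint8, red, green, blue), "intrinsics" (3x3 intrinsics, pixels), "pose" (4x4, takes a point from camera to world coordinates). Camera axes: x right, y down, z forward; pixel columns grow to the right and rows downward; lengths in mm; the calibration is good to about 2 mm. A picture is of the moment at which its call begins. There is no depth.
- close_job(): hands the job in; it is judged then, once.
Trained networks look in a picture, given as the dict that the camera call returned (one of the last four; its "shot" number tells which), for a name from the list of things; names that differ only in an ending like _2 or _b are one class to them, and where a whole thing is asked for, a point or a joint stands for the part that bears it (a point fixed in the world has none). Each returns a list of dicts, best first, with "conf" (0 to 1); they miss things now and then, are a little off and sometimes report something else, mostly with a low value. They report only what shows in the picture. A call takes as long as a camera call. They do not tell look-alikes from the thing itself.
- look_for(picture, target): "rect" ([centre column, centre row, width, height] in pixels, round what is visible of it).
- trace(picture, target): "pixels" (400x640 bool, what is visible of it) and "rect" ([centre column, centre row, width, height] in pixels, round what is visible of it).
- tip_of(picture, target): "centre" ([column, row] in pixels: a listed point, or the origin of a listed thing).
The state is a dict: "time": time; "joint_positions": joint angles; "dq": joint speeds; "tau": joint torques, N m; "tool_pos": TCP position; "tcp_rot": TCP orientation; "contact_force": force on the tool from outside, world axes, zero at the start; "moment": the same for the moment, N m; "grip_width": finger opening in mm; "finger_force": force on a finger pad.
Only numpy, scipy, OpenCV 4.12 (cv2) and the standard library are available. Lean on these libraries where they do the work, as an engineer would, in place of code of your own. Each camera call takes 0.05 s, during which the arm holds its last target. There are 200 camera calls.

## Working session

There is one attempt and no reset: what is moved stays moved. The work goes in short steps, Python scripts to look and compute and a shell command to move; the robot and the scene stay as the last step left them, time stands still between calls to the robot, and variables do not carry over. Pictures are saved under pics/ and viewed, at most 14 in all, crops included, and the job is handed in when it is done.

```bash
mkdir -p pics; ls
cat > h.py <<'E'
from plant import *
import numpy as np, cv2
from scipy.spatial.transform import Rotation as R
def ray(p,uv):
    K=np.array(p["intrinsics"]);T=np.array(p["pose"])
    d=T[:3,:3]@np.linalg.inv(K)@np.array([uv[0],uv[1],1.]);return T[:3,3],d
def at(p,uv,z):
    o,d=ray(p,uv);return o+d*(z-o[2])/d[2]
def proj(p,X):
    K=np.array(p["intrinsics"]);T=np.array(p["pose"]);c=T[:3,:3].T@(np.array(X)-T[:3,3]);q=K@c;return q[:2]/q[2]
def save(p,n): cv2.imwrite(f"pics/{n}.png",cv2.cvtColor(p["color"],cv2.COLOR_RGB2BGR))
E
python3 - <<'E'
from h import *
o=get_obs();print(o)
for n in("scene","top"):
    p=capture(n);save(p,n+"0");print(n,np.round(p["pose"],3).tolist(),p["intrinsics"])
    Z=dict(reagent=0,beaker=0,storage=0,module=0,start_top=None)
    for t in ["coil_red","coil_blue","coil_yellow","coil_green","saddle_red","saddle_blue","saddle_yellow","saddle_green","sample0","blank0","storage","sampler_hole0","module","start_top","reagent","beaker"]:
        z=15 if t[:4]=="coil" else 140 if t[:3]=="sad" else 10 if t in("sample0","blank0") else 55 if t[:4]=="samp" else 95 if t=="start_top" else 0
        print(t,[(np.round(d["centre"]).tolist(),round(d["conf"],2),np.round(at(p,d["centre"],z)[:2]).tolist()) for d in tip_of(p,t)][:5])
E
```

```text
pics
{'time': 0.0, 'joint_positions': array([-1.42401872e+00,  3.42719694e-01,  1.52502577e+00, -1.66931782e-05,
        1.27535974e+00, -1.45980183e-01]), 'dq': array([-0.00208549,  0.00201818,  0.00073333, -0.00016243, -0.00092894,
        0.00024359]), 'tau': array([ 3.30888261e-04, -4.31238985e+01, -2.44222730e+01,  7.16609904e-02,
        5.56980050e-02, -1.21468361e-04]), 'tool_pos': array([ 151.5211189 , -502.51996061,  404.04325949]), 'tcp_rot': array([-3.14009387e+00, -2.04226357e-04,  2.92762510e-01]), 'contact_force': array([ 0.44114283, -0.06754754, -0.29283223]), 'moment': array([-0.00363438, -0.02326882, -0.01542746]), 'finger_force': 0.0, 'grip_width': 92.06765835963071}
scene [[0.614, 0.652, -0.445, 1075.877], [0.789, -0.496, 0.363, -465.592], [0.016, -0.574, -0.819, 1087.584], [0.0, 0.0, 0.0, 1.0]] [[436.17131883   0.         319.60324995]
 [  0.         436.17131883 200.66819482]
 [  0.           0.           1.        ]]
coil_red [([221.0, 239.0], 0.74, [428.0, -293.0])]
coil_blue [([270.0, 209.0], 0.64, [429.0, -126.0]), ([430.0, 146.0], 0.46, [539.0, 435.0])]
coi
[... 2131 characters left out ...]
36.0, 168.0], 0.55, [664.0, -63.0]), ([373.0, 164.0], 0.38, [679.0, -196.0])]
blank0 [([332.0, 167.0], 0.59, [668.0, -51.0]), ([356.0, 166.0], 0.54, [672.0, -134.0])]
storage [([352.0, 166.0], 0.91, [671.0, -122.0]), ([338.0, 169.0], 0.63, [663.0, -72.0])]
sampler_hole0 [([314.0, 188.0], 0.98, [586.0, 13.0]), ([309.0, 225.0], 0.8, [458.0, 29.0]), ([310.0, 213.0], 0.63, [499.0, 24.0]), ([315.0, 204.0], 0.61, [530.0, 7.0])]
module [([241.0, 212.0], 0.9, [506.0, 270.0])]
start_top [([236.0, 243.0], 0.49, [393.0, 269.0])]
reagent [([350.0, 168.0], 0.61, [664.0, -115.0]), ([413.0, 179.0], 0.5, [627.0, -338.0])]
beaker [([198.0, 202.0], 0.61, [540.0, 425.0]), ([312.0, 202.0], 0.33, [544.0, 19.0])]
```

View pics/scene0.png

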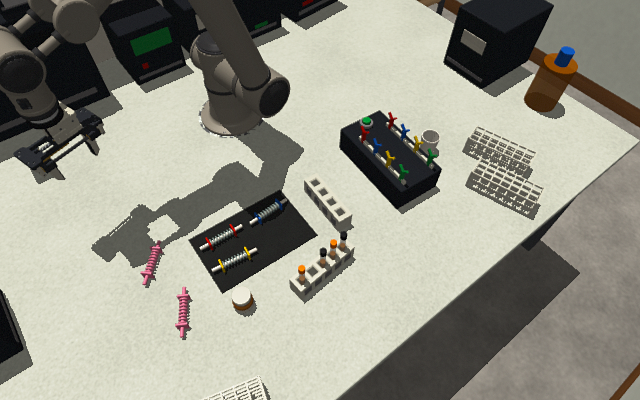

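View pics/top0.png

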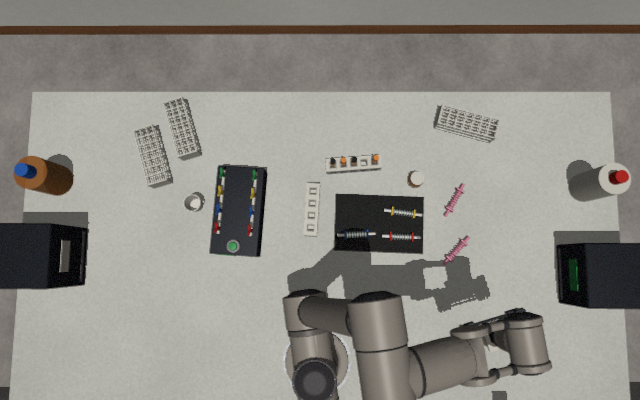

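Three coils are present (red and blue in the lower row of the dark mat, yellow above them; no green). The two pink look-alikes are at left in the scene view. The sample rack holds two orange and two black caps. The module sits at about (506, 270) mm. Next I move over the mat for a close look.

```bash
python3 -m inch '[[0.3,-0.166,0,-0.9,1],[0.3,-0.166,0,-0.9,1],[0.3,-0.166,0,-0.9,1],[0.3,-0.166,0,-0.9,1],[0.3,-0.166,0,-0.9,1],[0.3,-0.166,0,-0.9,1],[0.3,-0.166,0,-0.9,1],[0.3,-0.166,0,-0.9,1]]'
python3 - <<'E'
from h import *
p=capture("wrist");o=get_obs();print(o["tool_pos"],o["tcp_rot"],o["joint_positions"]);save(p,"w1");print(np.round(p["pose"],3).tolist(),p["intrinsics"])
for t in ["coil_red","coil_blue","coil_yellow"]:
    print(t,[(np.round(d["centre"]).tolist(),round(d["conf"],2),np.round(at(p,d["centre"],15)[:2]).tolist()) for d in tip_of(p,t)][:5])
E
```

```text
time: 2.37
tool_pos: [385.2, -262.2, 405.0]
tcp_rot: [3.141, 0.0, 1.199]
contact_force: [0.6, -0.5, -0.7]
grip_width: 91.7
finger_force: 0.0
[ 389.01201498 -257.41338089  405.03759109] [ 3.13935094 -0.00382556  1.20112183] [-0.75042393  0.23421377  1.6758007   0.00465069  1.23092203 -0.3822941 ]
[[0.932, -0.348, -0.104, 413.796], [-0.363, -0.894, -0.263, -191.935], [-0.001, 0.283, -0.959, 385.585], [0.0, 0.0, 0.0, 1.0]] [[341.18136236   0.         317.43482373]
 [  0.         341.18136236 206.01504269]
 [  0.           0.           1.        ]]
coil_red [([363.0, 189.0], 0.64, [428.0, -294.0])]
coil_blue [([318.0, 41.0], 0.85, [436.0, -135.0])]
coil_yellow [([434.0, 166.0], 0.98, [509.0, -297.0]), ([376.0, 337.0], 0.85, [379.0, -484.0])]
```

View pics/w1.png

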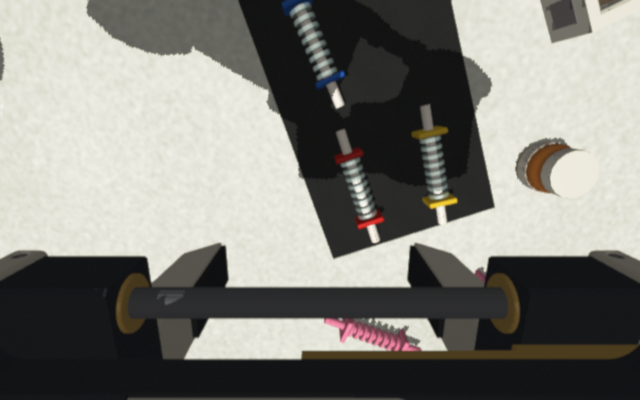

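The wrist view shows the blue coil near (315,40), red near (358,190) and yellow near (434,166), with a pink one at (375,335) that I'll leave alone. Next I work out coil poses from the collar colours.

```bash
cat >> h.py <<'E'
HUE=dict(red=((0,8),(172,180)),blue=((100,125),),yellow=((18,35),),green=((45,85),))
def coil(p,col,z=15,n=2):
    """pose of coil by its two collar blobs -> x,y,angle of axis (mod pi), half span"""
    hsv=cv2.cvtColor(p["color"],cv2.COLOR_RGB2HSV);best=None
    for d in tip_of(p,"coil_"+col):
        c=np.array(d["centre"]);m=np.zeros(hsv.shape[:2],np.uint8)
        for a,b in HUE[col]: m|=cv2.inRange(hsv,(a,130,40),(b,255,255))
        m=cv2.morphologyEx(m,cv2.MORPH_CLOSE,np.ones((3,3),np.uint8))
        k,_,st,ce=cv2.connectedComponentsWithStats(m)
        P=[at(p,ce[i],z+3)[:2] for i in range(1,k) if st[i,4]>12]
        q=at(p,c,z)[:2]
        for i in range(len(P)):
            for j in range(i):
                e=abs(np.linalg.norm(P[i]-P[j])-76)+np.linalg.norm((P[i]+P[j])/2-q)
                if best is None or e<best[0]:
                    v=P[i]-P[j];best=(e,(P[i]+P[j])/2,np.arctan2(v[1],v[0])%np.pi,np.linalg.norm(v),q,d["conf"])
    return best
def go(x,y,z,yaw=None):
    """tool shift to world target"""
    o=get_obs();t=np.array(o["tool_pos"]);r=o["tcp_rot"];c,s=np.cos(r[2]),np.sin(r[2])
    d=np.array([x,y,z])-t
    sp=0 if yaw is None else (r[2]-yaw)
    print("T%.1f"%o["time"],"move",np.round([(c*d[0]+s*d[1])/1e3,(s*d[0]-c*d[1])/1e3,-d[2]/1e3,sp],4),"at",np.round(t,1),np.round(r,3))
E
python3 - <<'E'
from h import *
p=capture("wrist")
for c in("red","blue","yellow"):print(c,coil(p,c))
go(430,-294,340,1.5708)
E
```

```text
red (np.float64(8.867331146680083), array([ 424.24686206, -291.44458668]), np.float64(1.5362538429988246), np.float64(78.56218745203022), array([ 430.43554084, -292.65085861]), 0.75)
blue (np.float64(7.71959362510786), array([ 427.27730503, -134.74869886]), np.float64(1.745658495658294), np.float64(77.17915461889872), array([ 433.79080629, -135.34169443]), 0.86)
yellow (np.float64(6.814029099256426), array([ 508.4740687 , -298.78276427]), np.float64(1.4392810426928448), np.float64(78.25512720579925), array([ 510.80714617, -294.86609017]), 0.63)
T2.8 move [-0.0095  0.054   0.0647 -0.3806] at [ 383.4 -265.1  404.7] [-3.142  0.     1.19 ]
```

```bash
python3 -m inch '[[0.3,-0.05,-0.01,-0.38,1],[0.3,-0.05,-0.01,-0.38,1],[0.3,-0.05,-0.01,-0.38,1],[0.3,-0.05,-0.01,-0.38,1],[0.3,-0.05,-0.01,-0.38,1],[0.3,-0.05,-0.01,-0.38,1],[0.3,-0.05,-0.01,-0.38,1],[0.3,-0.05,-0.01,-0.38,1]]' >/dev/null
python3 -m inch '[[0.1,0.03,-0.01,0,1],[0.1,0.03,-0.01,0,1],[0.1,0.03,-0.01,0,1],[0.1,0.03,-0.01,0,1],[0.1,0.03,-0.01,0,1]]'
python3 - <<'E'
from h import *
p=capture("wrist");save(p,"w2");go(0,0,0,0)
for t in ["saddle_red","saddle_blue","saddle_yellow","saddle_green","sampler_hole0","start_top"]:
    z=140 if t[:3]=="sad" else 55 if t[:4]=="samp" else 98
    print(t,[(np.round(d["centre"]).tolist(),round(d["conf"],2),np.round(at(p,d["centre"],z)[:2]).tolist()) for d in tip_of(p,t)][:5])
hsv=cv2.cvtColor(p["color"],cv2.COLOR_RGB2HSV)
for col in HUE:
    m=0
    for a,b in HUE[col]: m=m|cv2.inRange(hsv,(a,130,40),(b,255,255))
    k,_,st,ce=cv2.connectedComponentsWithStats(m)
    print(col,[(np.round(ce[i],1).tolist(),int(st[i,4]),np.round(at(p,ce[i],140)[:2]).tolist()) for i in range(1,k) if st[i,4]>25])
E
```

```text
time: 3.85
tool_pos: [478.6, 132.9, 424.4]
tcp_rot: [-3.141, 0.001, 1.573]
contact_force: [-1.0, -1.4, 0.7]
grip_width: 91.7
finger_force: 0.0
T3.9 move [-0.1318 -0.4785  0.4243  1.5718] at [478.3 132.2 424.3] [-3.141e+00  1.000e-03  1.572e+00]
saddle_red [([262.0, 8.0], 0.65, [440.0, 273.0])]
saddle_blue [([350.0, 15.0], 0.92, [501.0, 269.0])]
saddle_yellow [([440.0, 19.0], 0.6, [563.0, 267.0])]
saddle_green [([523.0, 29.0], 0.92, [622.0, 260.0])]
sampler_hole0 [([399.0, 284.0], 0.85, [572.0, 13.0]), ([368.0, 277.0], 0.71, [536.0, 21.0]), ([331.0, 276.0], 0.67, [494.0, 22.0]), ([294.0, 276.0], 0.63, [452.0, 22.0])]
start_top [([194.0, 11.0], 0.57, [379.0, 281.0]), ([329.0, 276.0], 0.39, [490.0, 45.0])]
red [([261.6, 90.5], 587, [437.0, 219.0])]
blue [([344.6, 96.3], 571, [499.0, 215.0]), ([280.7, 344.9], 306, [445.0, -3.0])]
yellow [([425.6, 102.1], 592, [559.0, 211.0]), ([128.2, 303.2], 923, [311.0, 40.0]), ([506.6, 303.1], 913, [646.0, 41.0]), ([489.2, 352.9], 3281, [638.0, -11.0])]
green [([200.2, 15.4], 1021, [397.0, 268.0]), ([500.9, 107.8], 566, [615.0, 207.0])]
```

View pics/w2.png

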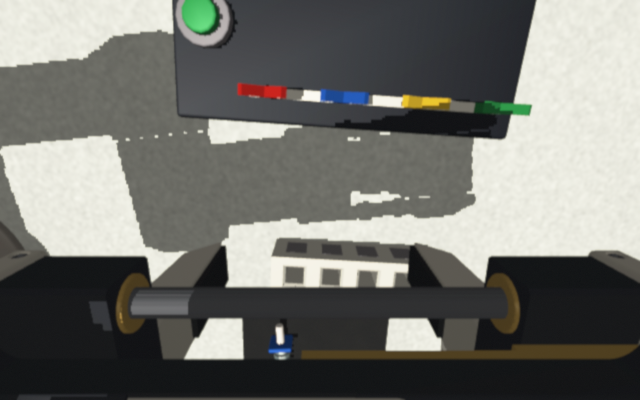

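Only the near saddle row shows (red at (262,90) through green at (501,108)); I move 100 mm along +y to see both rows.

```bash
python3 -m inch '[[0.11,0.03,0,0,1],[0.11,0.03,0,0,1],[0.11,0.03,0,0,1],[0.11,0.03,0,0,1],[0.11,0.03,0,0,1]]'
cat > sad.py <<'E'
from h import *
p=capture("wrist");save(p,"w3");go(0,0,0,0)
hsv=cv2.cvtColor(p["color"],cv2.COLOR_RGB2HSV)
for t in ["saddle_red","saddle_blue","saddle_yellow","saddle_green","start_top"]:
    print(t,[(round(d["conf"],2),np.round(at(p,d["centre"],98 if t=="start_top" else 140)[:2],1).tolist()) for d in tip_of(p,t)][:4])
for col in HUE:
    m=0
    for a,b in HUE[col]: m=m|cv2.inRange(hsv,(a,130,40),(b,255,255))
    k,_,st,ce=cv2.connectedComponentsWithStats(m)
    print(col,[(np.round(ce[i],1).tolist(),int(st[i,4]),np.round(at(p,ce[i],141)[:2],1).tolist()) for i in range(1,k) if st[i,4]>100])
E
python3 sad.py
```

```text
time: 4.62
tool_pos: [508.1, 244.3, 424.1]
tcp_rot: [-3.141, 0.001, 1.575]
contact_force: [-1.0, -0.9, -0.7]
grip_width: 91.7
finger_force: 0.0
T4.7 move [-0.2419 -0.5086  0.4243  1.5734] at [508.  243.3 424.3] [-3.141e+00  1.000e-03  1.573e+00]
saddle_red [(0.61, [441.3, 273.8])]
saddle_blue [(0.73, [501.2, 270.4]), (0.31, [394.7, 279.6])]
saddle_yellow [(0.67, [562.8, 265.3])]
saddle_green [(0.58, [620.6, 261.1]), (0.49, [496.2, 96.2])]
start_top [(0.62, [378.0, 272.8])]
red [([231.0, 95.4], 603, [444.3, 326.6]), ([234.4, 227.4], 732, [440.1, 223.4])]
blue [([314.1, 101.4], 598, [505.5, 322.6]), ([305.3, 233.5], 626, [498.3, 218.3])]
yellow [([395.6, 107.5], 626, [566.0, 318.5]), ([376.1, 237.0], 678, [556.9, 215.4]), ([128.2, 303.2], 919, [341.8, 152.0]), ([506.6, 303.1], 922, [674.6, 153.9]), ([493.4, 353.0], 3193, [670.9, 101.6])]
green [([471.8, 113.1], 536, [622.9, 314.7]), ([178.3, 156.6], 785, [400.5, 281.3]), ([445.0, 240.6], 540, [614.2, 212.5])]
```

View pics/w3.png

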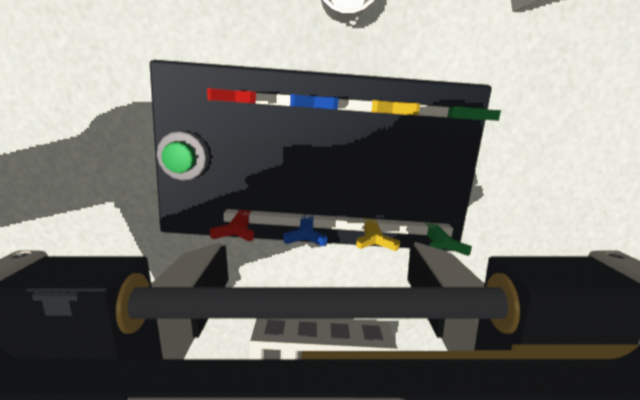

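All saddles are visible: red at (231,95) and (234,227), blue at (314,101) and (305,233), yellow at (395,107) and (376,237). The two estimates agree, giving a module yaw of about -0.07. Next is the red coil.

```bash
python3 -m inch '[[-0.32,-0.05,0.02,0,0.6],[-0.32,-0.05,0.02,0,0.6],[-0.32,-0.05,0.02,0,0.6],[-0.32,-0.05,0.02,0,0.6],[-0.32,-0.05,0.02,0,0.6],[-0.32,-0.05,0.02,0,0.6],[-0.32,-0.05,0.02,0,0.6],[-0.32,-0.05,0.02,0,0.6]]' >/dev/null
python3 -m inch '[[-0.28,-0.03,0.1,0,0.6],[-0.28,-0.03,0.1,0,0.6],[-0.28,-0.03,0.1,0,0.6],[-0.28,-0.03,0.1,0,0.6],[-0.28,-0.03,0.1,0,0.6],[-0.28,-0.03,0.1,0,0.6],[-0.28,-0.03,0.1,0,0.6],[-0.28,-0.03,0.1,0,0.6]]'
python3 - <<'E'
from h import *
p=capture("wrist");save(p,"w4")
for c in("red","yellow"):
    b=coil(p,c);print(c,b)
    if c=="red":go(*b[1],230,b[2])
E
```

```text
time: 6.25
tool_pos: [427.1, -362.1, 302.6]
tcp_rot: [-3.14, 0.001, 1.568]
contact_force: [-2.0, 0.2, -0.8]
grip_width: 55.0
finger_force: 0.0
red (np.float64(4.000490280168091), array([ 423.97093324, -289.75538916]), np.float64(1.5362847497806902), np.float64(78.36782847535008), array([ 425.59847578, -289.88457828]), 0.6)
T6.3 move [ 0.0688 -0.0042  0.0738  0.0324] at [ 428.  -358.5  303.8] [-3.140e+00 -1.000e-03  1.569e+00]
yellow (np.float64(3.6859080238989224), array([ 509.11712314, -297.36914704]), np.float64(1.4398094100101126), np.float64(78.05979623421075), array([ 510.34637302, -296.30463575]), 0.71)
```

```bash
python3 -m inch '[[0.067,-0.0035,0,0.03,0.6],[0.067,-0.0035,0,0.03,0.6],[0.067,-0.0035,0.04,0.03,0.6],[0.067,-0.0035,0.08,0.03,0.6],[0.067,-0.0035,0.1,0.03,0.6],[0.067,-0.0035,0.12,0.03,0.6],[0.067,-0.0035,0.122,0.03,0.6],[0.067,-0.0035,0.122,0.03,0.6]]'
python3 -m inch '[[0,0,0,0,0.1],[0,0,0,0,0.1],[0,0,0,0,0.1],[0,0,0,0,0.1],[0,0,0,0,0.1],[0,0,0,0,0.1]]'
python3 -m inch '[[0,0,-0.04,0,0.1],[0,0,-0.08,0,0.1],[0,0,-0.12,0,0.1],[0,0,-0.16,0,0.1],[0,0,-0.2,0,0.1],[0,0,-0.2,0,0.1]]'
```

```text
time: 7.07
tool_pos: [425.9, -288.2, 183.0]
tcp_rot: [-3.141, -0.001, 1.545]
contact_force: [-0.6, 0.5, -0.1]
grip_width: 55.0
finger_force: 0.0
time: 7.57
tool_pos: [425.6, -289.8, 183.1]
tcp_rot: [3.141, 0.0, 1.543]
contact_force: [-0.1, 1.1, 4.0]
grip_width: 21.4
finger_force: 30.0
time: 8.07
tool_pos: [426.5, -290.5, 390.7]
tcp_rot: [3.131, 0.009, 1.543]
contact_force: [0.6, -0.8, -0.2]
grip_width: 20.9
finger_force: 30.0
```

```bash
python3 -m inch '[[0.3,0,0,0.042,0.1],[0.3,0,0,0.042,0.1],[0.3,0,0,0.042,0.1],[0.3,0,0,0.042,0.1],[0.3,0,0,0.042,0.1],[0.3,0,0,0.042,0.1],[0.3,0,0,0.042,0.1],[0.3,0,0,0.042,0.1]]' >/dev/null
python3 -m inch '[[0.265,0.012,0,0,0.1],[0.265,0.012,0,0,0.1],[0.265,0.012,0,0,0.1],[0.265,0.012,0,0,0.1],[0.265,0.012,0,0,0.1],[0.265,0.012,0,0,0.1],[0.265,0.012,0,0,0.1],[0.265,0.012,0,0,0.1]]' >/dev/null
python3 -m inch '[[0,0,0,0,0.1],[0,0,0,0,0.1]]' >/dev/null
python3 - <<'E'
from h import *
go(441.5,274.8,309,1.5);p=capture("wrist");save(p,"w5")
E
```

```text
T9.6 move [ 0.0004 -0.0231  0.0733  0.0003] at [464.5 272.7 382.3] [-3.141e+00  1.000e-03  1.500e+00]
```

View pics/w5.png

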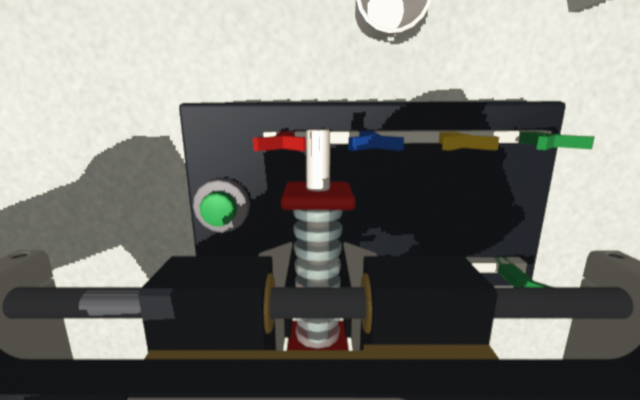

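The coil is held well: its far collar is at (318,194) and its stub points up, left of the blue saddle. It needs to go about 23 mm to the left, onto the red saddle at (280,143).

```bash
python3 -m inch '[[0,-0.0231,0,0,0.1],[0,-0.0231,0.02,0,0.1],[0,-0.0231,0.04,0,0.1],[0,-0.0231,0.04,0,0.1],[0,-0.0231,0.04,0,0.1]]'
python3 - <<'E'
from h import *
go(441.5,274.8,309,1.5);p=capture("wrist");save(p,"w6")
cv2.imwrite("pics/w6c.png",cv2.resize(cv2.cvtColor(p["color"][90:290,180:500],cv2.COLOR_RGB2BGR),None,fx=2,fy=2))
E
```

```text
time: 10.03
tool_pos: [441.6, 274.1, 342.5]
tcp_rot: [-3.14, 0.001, 1.499]
contact_force: [0.6, -0.2, -0.5]
grip_width: 20.8
finger_force: 30.0
T10.0 move [ 0.0007 -0.0001  0.0335 -0.001 ] at [441.6 274.1 342.5] [-3.140e+00  1.000e-03  1.499e+00]
```

View pics/w6c.png

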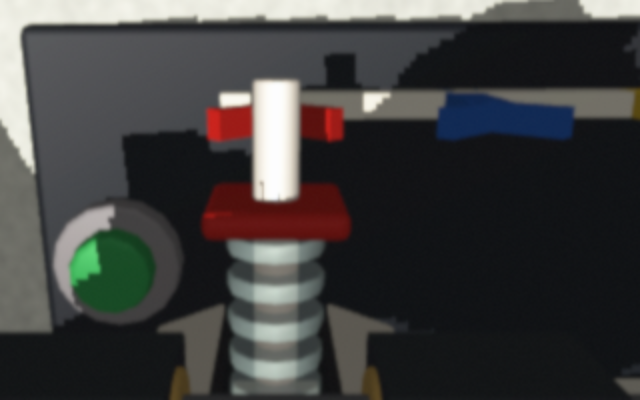

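The stub lines up with the red saddle (stub column 276, V centre 275). Lower it and release.

```bash
python3 -m inch '[[0,0,0.015,0,0.1],[0,0,0.028,0,0.1],[0,0,0.034,0,0.1],[0,0,0.034,0,0.1],[0,0,0.034,0,0.1]]'
python3 -m inch '[[0,0,0,0,0.4],[0,0,0,0,0.4],[0,0,0,0,0.4],[0,0,0,0,0.4]]'
python3 -m inch '[[0,0,-0.04,0,0.4],[0,0,-0.08,0,0.4],[0,0,-0.1,0,0.4],[0,0,-0.1,0,0.4]]'
python3 - <<'E'
from h import *
p=capture("wrist");b=coil(p,"red",140);print(b);save(p,"w7")
s=capture("top");print("blue",coil(s,"blue"),"yellow",coil(s,"yellow"))
go(432,-205,390,1.7457)
E
```

```text
time: 10.5
tool_pos: [441.9, 275.2, 309.5]
tcp_rot: [3.141, -0.0, 1.5]
contact_force: [-0.0, -0.5, 0.7]
grip_width: 21.3
finger_force: 30.0
time: 10.83
tool_pos: [441.6, 275.3, 309.2]
tcp_rot: [3.141, -0.0, 1.501]
contact_force: [-1.0, -1.2, -0.6]
grip_width: 36.5
finger_force: 0.0
time: 11.17
tool_pos: [442.1, 275.7, 414.1]
tcp_rot: [3.133, -0.005, 1.501]
contact_force: [0.3, 0.3, 0.8]
grip_width: 37.1
finger_force: 0.0
(np.float64(10.930883597743897), array([441.16253583, 271.66641945]), np.float64(1.5113169081896047), np.float64(83.71876995995272), array([444.24954057, 272.55415574]), 0.59)
blue (np.float64(11.033098510796998), array([ 432.36008221, -133.9701929 ]), np.float64(1.6407652594168758), np.float64(76.62307547461008), array([ 422.03818254, -132.61853954]), 0.59) yellow (np.float64(5.086788780476677), array([ 506.40581637, -296.63600261]), np.float64(1.4337687951739944), np.float64(77.48746679479186), array([ 503.58125673, -298.86691759]), 0.57)
T11.4 move [-0.4796  0.0244  0.0172 -0.2449] at [441.2 275.2 407.2] [-3.139e+00  1.000e-03  1.501e+00]
```

```bash
python3 -m inch '[[-0.32,0.01,0.02,-0.2449,0.6],[-0.32,0.01,0.02,-0.2449,0.6],[-0.32,0.01,0.02,-0.2449,0.6],[-0.32,0.01,0.02,-0.2449,0.6],[-0.32,0.01,0.02,-0.2449,0.6],[-0.32,0.01,0.02,-0.2449,0.6],[-0.32,0.01,0.02,-0.2449,0.6],[-0.32,0.01,0.02,-0.2449,0.6]]' >/dev/null
python3 -m inch '[[-0.16,-0.02,0.09,0,0.6],[-0.16,-0.02,0.09,0,0.6],[-0.16,-0.02,0.09,0,0.6],[-0.16,-0.02,0.09,0,0.6],[-0.16,-0.02,0.09,0,0.6],[-0.16,-0.02,0.09,0,0.6],[-0.16,-0.02,0.09,0,0.6]]'
python3 - <<'E'
from h import *
p=capture("wrist");save(p,"w8")
b=coil(p,"blue");print(b);go(*b[1],181,b[2])
E
```

```text
time: 12.67
tool_pos: [436.7, -206.0, 297.2]
tcp_rot: [-3.139, -0.003, 1.744]
contact_force: [0.5, -0.4, -0.1]
grip_width: 54.8
finger_force: 0.0
(np.float64(4.202037272117369), array([ 431.87692255, -135.27529872]), np.float64(1.6241590602529732), np.float64(78.26710864810576), array([ 433.80705323, -135.13912122]), 0.73)
T12.8 move [0.0693 0.0069 0.1176 0.122 ] at [ 437.1 -204.7  298.6] [-3.141e+00 -1.000e-03  1.746e+00]
```

```bash
python3 -m inch '[[0.069,0.0063,0,0.12,0.6],[0.069,0.0063,0,0.12,0.6],[0.069,0.0063,0.04,0.12,0.6],[0.069,0.0063,0.08,0.12,0.6],[0.069,0.0063,0.1,0.12,0.6],[0.069,0.0063,0.115,0.12,0.6],[0.069,0.0063,0.116,0.12,0.6],[0.069,0.0063,0.116,0.12,0.6]]'
python3 -m inch '[[0,0,0,0,0.1],[0,0,0,0,0.1],[0,0,0,0,0.1],[0,0,0,0,0.1],[0,0,0,0,0.1],[0,0,0,0,0.1]]'
python3 -m inch '[[0,0,-0.04,0,0.1],[0,0,-0.08,0,0.1],[0,0,-0.12,0,0.1],[0,0,-0.16,0,0.1],[0,0,-0.2,0,0.1],[0,0,-0.2,0,0.1],[0,0,-0.2,0,0.1]]'
python3 -c "
from h import *
go(501.4,270.6,383,1.5)"
```

```text
time: 13.43
tool_pos: [431.5, -135.3, 182.8]
tcp_rot: [-3.141, -0.0, 1.628]
contact_force: [0.1, 0.1, 1.6]
grip_width: 55.0
finger_force: 0.0
time: 13.93
tool_pos: [431.5, -136.7, 182.9]
tcp_rot: [3.141, 0.0, 1.626]
contact_force: [0.1, 0.9, 2.7]
grip_width: 21.3
finger_force: 30.0
time: 14.52
tool_pos: [431.5, -136.7, 384.7]
tcp_rot: [3.137, 0.003, 1.626]
contact_force: [0.3, -0.3, 0.0]
grip_width: 21.2
finger_force: 30.0
T14.5 move [0.4029 0.0921 0.0017 0.1255] at [ 431.5 -136.7  384.7] [3.137e+00 3.000e-03 1.626e+00]
```

```bash
python3 -m inch '[[0.3,0.07,0,0.1255,0.1],[0.3,0.07,0,0.1255,0.1],[0.3,0.07,0,0.1255,0.1],[0.3,0.07,0,0.1255,0.1],[0.3,0.07,0,0.1255,0.1],[0.3,0.07,0,0.1255,0.1],[0.3,0.07,0,0.1255,0.1],[0.3,0.07,0,0.1255,0.1]]' >/dev/null
python3 -m inch '[[0.105,0.01,0,0,0.1],[0.105,0.01,0,0,0.1],[0.105,0.01,0,0,0.1],[0.105,0.01,0,0,0.1],[0.105,0.01,0,0,0.1],[0.105,0.01,0,0,0.1]]' >/dev/null
python3 - <<'E'
from h import *
go(501.4,270.6,343,1.5);p=capture("wrist");b=coil(p,"red",140);print(b)
E
```

```text
T15.7 move [ 0.0004 -0.0006  0.038   0.0002] at [502.  270.2 381. ] [-3.139e+00  2.000e-03  1.500e+00]
(np.float64(102.95847027672889), array([450.49017353, 319.74659788]), np.float64(0.79066192672816), np.float64(18.348682701927736), array([444.98380785, 274.77529538]), 0.77)
```

```bash
python3 -m inch '[[0,-0.0006,0.03,0,0.1],[0,-0.0006,0.05,0,0.1],[0,-0.0006,0.065,0,0.1],[0,-0.0006,0.072,0,0.1],[0,-0.0006,0.072,0,0.1],[0,-0.0006,0.072,0,0.1]]'
python3 -m inch '[[0,0,0,0,0.4],[0,0,0,0,0.4],[0,0,0,0,0.4],[0,0,0,0,0.4]]'
python3 -m inch '[[0,0,-0.04,0,0.4],[0,0,-0.08,0,0.4],[0,0,-0.1,0,0.4],[0,0,-0.1,0,0.4]]'
python3 - <<'E'
from h import *
p=capture("wrist");save(p,"w9")
print([(c,np.round(at(p,d["centre"],140)[:2],1),d["conf"]) for c in("red","blue") for d in tip_of(p,"coil_"+c)])
s=capture("top");print("yellow",coil(s,"yellow"))
go(520,-366,300,1.44)
E
```

```text
time: 16.28
tool_pos: [501.9, 270.2, 311.2]
tcp_rot: [3.141, -0.0, 1.499]
contact_force: [-0.1, -0.3, -1.1]
grip_width: 20.8
finger_force: 30.0
time: 16.62
tool_pos: [501.7, 270.9, 311.4]
tcp_rot: [3.14, -0.0, 1.5]
contact_force: [0.1, 0.7, 0.9]
grip_width: 36.4
finger_force: 0.0
time: 16.95
tool_pos: [502.1, 271.2, 416.7]
tcp_rot: [3.132, -0.004, 1.5]
contact_force: [0.9, 0.1, -0.1]
grip_width: 36.7
finger_force: 0.0
[('red', array([443.6, 273.8]), 0.76), ('blue', array([502.8, 274.3]), 0.92)]
yellow (np.float64(11.216713410665085), array([ 505.81383056, -296.72389332]), np.float64(1.433049247963263), np.float64(77.58492866921935), array([ 510.88703954, -288.53647444]), 0.51)
T17.2 move [-0.6339  0.0635  0.1091  0.0603] at [501.4 270.8 409.1] [-3.139e+00  1.000e-03  1.500e+00]
```

View pics/w9.png

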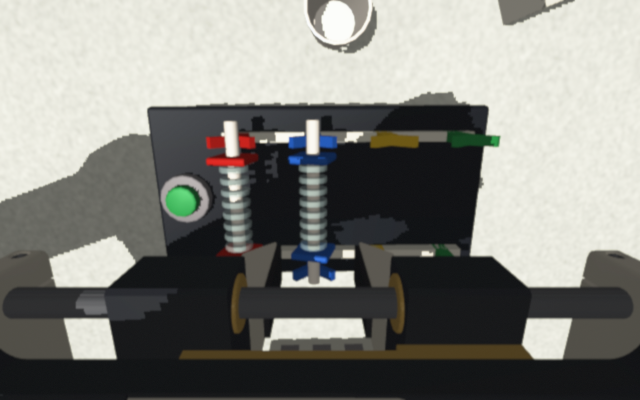

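Red and blue both lie in their saddles (columns 232 and 313). Yellow next.

```bash
python3 -m inch '[[-0.33,0.02,0.02,0.06,0.6],[-0.33,0.02,0.02,0.06,0.6],[-0.33,0.02,0.02,0.06,0.6],[-0.33,0.02,0.02,0.06,0.6],[-0.33,0.02,0.02,0.06,0.6],[-0.33,0.02,0.02,0.06,0.6],[-0.33,0.02,0.02,0.06,0.6],[-0.33,0.02,0.02,0.06,0.6]]' >/dev/null
python3 -m inch '[[-0.307,0,0.09,0,0.6],[-0.307,0,0.09,0,0.6],[-0.307,0,0.09,0,0.6],[-0.307,0,0.09,0,0.6],[-0.307,0,0.09,0,0.6],[-0.307,0,0.09,0,0.6],[-0.307,0,0.09,0,0.6],[-0.307,0,0.09,0,0.6]]'
python3 - <<'E'
from h import *
p=capture("wrist")
b=coil(p,"yellow");print(b);go(*b[1],182,b[2])
E
```

```text
time: 18.53
tool_pos: [456.9, -367.2, 298.0]
tcp_rot: [-3.139, -0.001, 1.438]
contact_force: [-0.3, -0.6, 0.2]
grip_width: 55.0
finger_force: 0.0
(np.float64(3.4477469668371805), array([ 508.80839171, -297.35005311]), np.float64(1.4426602959749424), np.float64(78.19361899629294), array([ 509.8531838 , -296.65633383]), 0.57)
T18.6 move [ 0.0768  0.0422  0.1154 -0.0072] at [ 456.6 -367.8  297.4] [-3.138e+00 -2.000e-03  1.435e+00]
```

```bash
python3 -m inch '[[0.077,0.0425,-0.02,0,0.6],[0.077,0.0425,-0.02,0,0.6],[0.077,0.0425,0,0,0.6],[0.077,0.0425,0.04,0,0.6],[0.077,0.0425,0.08,0,0.6],[0.077,0.0425,0.105,0,0.6],[0.077,0.0425,0.116,0,0.6],[0.077,0.0425,0.116,0,0.6]]'
python3 -m inch '[[0,0,0,0,0.1],[0,0,0,0,0.1],[0,0,0,0,0.1],[0,0,0,0,0.1],[0,0,0,0,0.1],[0,0,0,0,0.1]]'
python3 -m inch '[[0,0,-0.04,0,0.1],[0,0,-0.08,0,0.1],[0,0,-0.12,0,0.1],[0,0,-0.16,0,0.1],[0,0,-0.2,0,0.1],[0,0,-0.2,0,0.1],[0,0,-0.2,0,0.1]]'
python3 -c "
from h import *
go(561.2,266.4,383,1.5)"
```

```text
time: 19.3
tool_pos: [509.9, -291.9, 183.1]
tcp_rot: [-3.137, -0.003, 1.441]
contact_force: [-0.4, -0.7, 0.8]
grip_width: 55.3
finger_force: 0.0
time: 19.8
tool_pos: [510.5, -293.4, 185.0]
tcp_rot: [3.141, 0.0, 1.44]
contact_force: [-0.5, 1.5, 1.5]
grip_width: 21.1
finger_force: 30.0
time: 20.38
tool_pos: [510.6, -293.4, 387.5]
tcp_rot: [3.136, 0.003, 1.44]
contact_force: [0.4, -0.5, -1.8]
grip_width: 20.9
finger_force: 30.0
T20.4 move [ 0.5616 -0.0228  0.0045 -0.0598] at [ 510.6 -293.4  387.5] [3.136e+00 3.000e-03 1.440e+00]
```

```bash
python3 -m inch '[[0.3,-0.02,0,-0.06,0.1],[0.3,-0.02,0,-0.06,0.1],[0.3,-0.02,0,-0.06,0.1],[0.3,-0.02,0,-0.06,0.1],[0.3,-0.02,0,-0.06,0.1],[0.3,-0.02,0,-0.06,0.1],[0.3,-0.02,0,-0.06,0.1],[0.3,-0.02,0,-0.06,0.1]]' >/dev/null
python3 -m inch '[[0.265,-0.02,0,0,0.1],[0.265,-0.02,0,0,0.1],[0.265,-0.02,0,0,0.1],[0.265,-0.02,0,0,0.1],[0.265,-0.02,0,0,0.1],[0.265,-0.02,0,0,0.1],[0.265,-0.02,0,0,0.1],[0.265,-0.02,0,0,0.1]]' >/dev/null
python3 -m inch '[[0,0,0,0,0.1],[0,0,0,0,0.1]]' >/dev/null
python3 - <<'E'
from h import *
go(561.2,269.4,312,1.5);p=capture("wrist");save(p,"w10")
E
```

```text
T21.9 move [ 0.0002  0.0328  0.0713 -0.0003] at [528.5 271.5 383.3] [-3.139e+00  2.000e-03  1.500e+00]
```

View pics/w10.png

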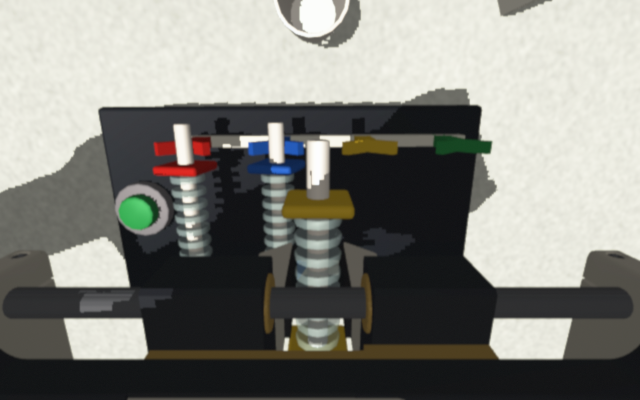

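The yellow coil is held at column 318 and its saddle is at column 370, about 33 mm away, which matches the computed shift.

```bash
python3 -m inch '[[0,0.0328,0,0,0.1],[0,0.0328,0,0,0.1],[0,0.0328,0.03,0,0.1],[0,0.0328,0.05,0,0.1],[0,0.0328,0.066,0,0.1],[0,0.0328,0.0725,0,0.1],[0,0.0328,0.0725,0,0.1],[0,0.0328,0.0725,0,0.1]]'
python3 -m inch '[[0,0,0,0,0.4],[0,0,0,0,0.4],[0,0,0,0,0.4],[0,0,0,0,0.4]]'
python3 -m inch '[[0,0,-0.04,0,0.4],[0,0,-0.08,0,0.4],[0,0,-0.1,0,0.4],[0,0,-0.1,0,0.4]]'
python3 - <<'E'
from h import *
p=capture("wrist");save(p,"w11")
print([(c,np.round(at(p,d["centre"],140)[:2],1),d["conf"]) for c in("red","blue","yellow") for d in tip_of(p,"coil_"+c)])
go(520,-40,410,1.5)
E
```

```text
time: 22.6
tool_pos: [561.6, 269.4, 312.7]
tcp_rot: [3.141, -0.0, 1.499]
contact_force: [0.7, -0.6, -0.3]
grip_width: 21.2
finger_force: 30.0
time: 22.93
tool_pos: [561.3, 270.2, 313.1]
tcp_rot: [3.14, -0.001, 1.5]
contact_force: [-0.7, 1.4, 0.2]
grip_width: 36.4
finger_force: 0.0
time: 23.27
tool_pos: [561.5, 270.5, 418.8]
tcp_rot: [3.131, -0.004, 1.5]
contact_force: [-0.3, -0.2, 0.3]
grip_width: 36.7
finger_force: 0.0
[('red', array([444.1, 273.3]), 0.91), ('blue', array([503. , 271.7]), 0.86)]
T23.5 move [-3.122e-01 -1.890e-02  7.000e-04  3.000e-04] at [560.9 270.1 410.7] [-3.139e+00  1.000e-03  1.500e+00]
```

View pics/w11.png

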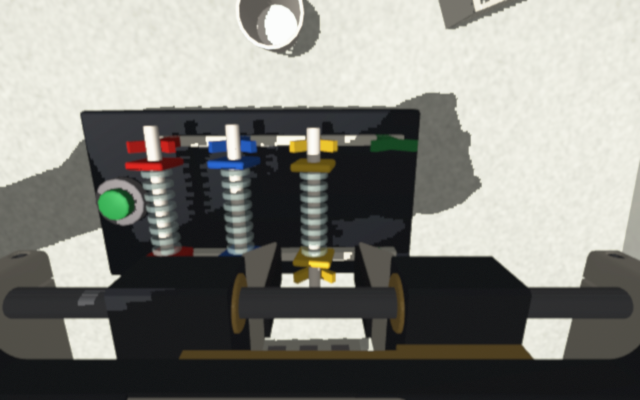

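All three coils are seated in their colours. Next I survey the sampler rack and the storage rack.

```bash
python3 -m inch '[[-0.3,-0.019,0.06,0,0.4],[-0.3,-0.019,0.06,0,0.4],[-0.3,-0.019,0.06,0,0.4],[-0.3,-0.019,0.06,0,0.4],[-0.3,-0.019,0.06,0,0.4],[-0.3,-0.019,0.06,0,0.4],[-0.3,-0.019,0.06,0,0.4],[-0.3,-0.019,0.06,0,0.4]]' >/dev/null
python3 -m inch '[[0,0,0,0,0.4],[0,0,0,0,0.4],[0,0,0,0,0.4]]'
python3 - <<'E'
from h import *
p=capture("wrist");save(p,"w12");go(0,0,0)
for i in range(3):
    q=p if i==0 else capture("wrist")
    print([(round(d["conf"],2),np.round(d["centre"],1).tolist(),np.round(at(q,d["centre"],55)[:2],1).tolist()) for d in tip_of(q,"sampler_hole0")][:6])
E
```

```text
time: 24.38
tool_pos: [521.1, -27.0, 351.6]
tcp_rot: [-3.14, -0.001, 1.5]
contact_force: [-0.1, 0.4, 0.2]
grip_width: 36.8
finger_force: 0.0
T24.4 move [-0.0096 -0.5218  0.3519  0.    ] at [521.2 -26.6 351.9] [-3.141 -0.     1.501]
[(0.89, [278.9, 140.5], [493.7, 23.9]), (0.86, [228.7, 146.8], [452.8, 21.8]), (0.81, [333.2, 143.2], [537.0, 18.7]), (0.57, [381.0, 142.9], [575.3, 16.3])]
[(0.71, [381.6, 147.8], [576.1, 12.8]), (0.65, [330.4, 143.8], [535.1, 18.8]), (0.57, [228.9, 147.8], [453.1, 21.2]), (0.55, [280.2, 142.4], [494.9, 22.7])]
[(0.83, [278.1, 142.2], [493.3, 22.8]), (0.81, [383.2, 148.8], [577.6, 11.7]), (0.61, [225.4, 147.0], [450.4, 21.9])]
```

View pics/w12.png

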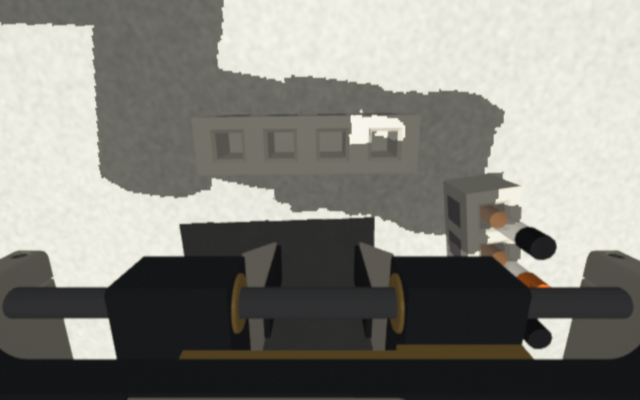

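The sampler holes are at about (229,144), (281,143), (332,142) and (383,141), all free; the storage rack is at right. I'll refine with an edge fit and then view the storage rack.

```bash
cat >> h.py <<'E'
from scipy.optimize import minimize
def fitrow(p,c0,yaw0,n,pitch,z=55,h=10.5,skip=()):
    """row of square holes along direction yaw: centre by gradient along projected edges"""
    g=cv2.GaussianBlur(cv2.cvtColor(p["color"],cv2.COLOR_RGB2GRAY).astype(np.float32),(0,0),1.0)
    G=np.hypot(cv2.Sobel(g,cv2.CV_32F,1,0),cv2.Sobel(g,cv2.CV_32F,0,1));G=np.minimum(G,np.percentile(G,97))
    G=cv2.GaussianBlur(G,(0,0),0.8)
    t=np.linspace(-h,h,15);sq=np.array([(a,b) for a in t for b in(-h,h)]+[(b,a) for a in t for b in(-h,h)])
    off=[(i-(n-1)/2)*pitch for i in range(n) if i not in skip]
    L=np.concatenate([sq+[o,0] for o in off]);K=np.array(p["intrinsics"]);T=np.array(p["pose"])
    def s(v):
        c,sn=np.cos(v[2]),np.sin(v[2]);W=np.c_[v[0]+c*L[:,0]-sn*L[:,1],v[1]+sn*L[:,0]+c*L[:,1],np.full(len(L),z)]
        C=(W-T[:3,3])@T[:3,:3]@K.T;uv=(C[:,:2]/C[:,2:]).astype(np.float32)
        return -float(cv2.remap(G,uv[None],None,cv2.INTER_LINEAR).mean())
    best=min(((s((c0[0]+a,c0[1]+b,yaw0+w)),(c0[0]+a,c0[1]+b,yaw0+w)) for a in np.arange(-6,6.1,1) for b in np.arange(-6,6.1,1) for w in(-.02,0,.02)))
    r=minimize(s,best[1],method="Nelder-Mead",options=dict(initial_simplex=np.array(best[1])+np.array([[0,0,0],[1,0,0],[0,1,0],[0,0,.02]])))
    print("fit",np.round(r.x,3),r.fun);c,sn=np.cos(r.x[2]),np.sin(r.x[2])
    print("holes",[np.round((r.x[0]+c*(i-(n-1)/2)*pitch,r.x[1]+sn*(i-(n-1)/2)*pitch),1).tolist() for i in range(n)])
    return r.x
E
python3 - <<'E'
from h import *
fitrow(capture("wrist"),(514.6,19.3),-0.067,4,42)
E
python3 -m inch '[[-0.154,0.136,-0.02,0,0.6],[-0.154,0.136,-0.02,0,0.6],[-0.154,0.136,-0.02,0,0.6],[-0.154,0.136,-0.02,0,0.6],[-0.154,0.136,-0.02,0,0.6],[-0.154,0.136,-0.02,0,0.6],[-0.154,0.136,-0.02,0,0.6],[-0.154,0.136,-0.02,0,0.6]]'
python3 - <<'E'
from h import *
p=capture("wrist");save(p,"w13");go(0,0,0)
for t in("sample0","blank0"): print(t,[(round(d["conf"],2),np.round(d["centre"],1).tolist(),np.round(at(p,d["centre"],10)[:2],1).tolist()) for d in tip_of(p,t)])
hsv=cv2.cvtColor(p["color"],cv2.COLOR_RGB2HSV);m=cv2.inRange(hsv,(5,170,120),(18,255,255))
k,_,st,ce=cv2.connectedComponentsWithStats(m);print([(ce[i].round(1).tolist(),int(st[i,4]),at(p,ce[i],115)[:2].round(1).tolist()) for i in range(1,k) if st[i,4]>30])
E
```

```text
fit [ 5.15424e+02  1.87830e+01 -6.00000e-02] -40.80402755737305
holes [[452.5, 22.5], [494.5, 20.0], [536.4, 17.5], [578.3, 15.0]]
time: 25.4
tool_pos: [645.7, -190.5, 371.5]
tcp_rot: [-3.14, -0.001, 1.5]
contact_force: [-0.0, 0.7, 0.4]
grip_width: 55.1
finger_force: 0.0
T25.4 move [ 0.1444 -0.6572  0.372   0.    ] at [ 645.5 -189.9  372. ] [-3.141e+00 -1.000e-03  1.501e+00]
sample0 [(0.95, [352.3, 187.2], [680.8, -197.7]), (0.8, [339.7, 72.8], [673.6, -86.9])]
blank0 [(0.73, [345.6, 113.5], [677.4, -124.1]), (0.7, [331.6, 30.7], [668.1, -50.7])]
[([349.1, 59.3], 583, [673.4, -87.9]), ([367.9, 220.4], 376, [682.3, -198.1])]
```

View pics/w13.png

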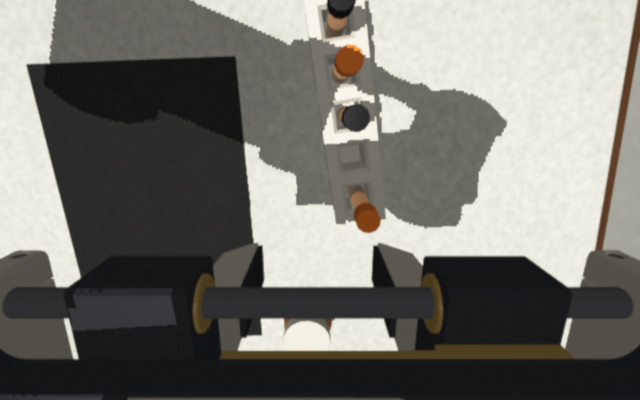

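Two orange caps show at (349,60) and (368,220), with black caps at (341,6) and (355,117). The cap and foot estimates agree: sample A at (681,-197), sample B at (674,-88). Grasp A.

```bash
python3 -m inch '[[-0.0046,0.0362,0,0,0.6],[-0.0046,0.0362,0,0,0.6],[-0.0046,0.0362,0.03,0,0.6],[-0.0046,0.0362,0.07,0,0.6],[-0.0046,0.0362,0.1,0,0.6],[-0.0046,0.0362,0.121,0,0.6],[-0.0046,0.0362,0.121,0,0.6],[-0.0046,0.0362,0.121,0,0.6]]'
python3 -m inch '[[0,0,0,0,0.05],[0,0,0,0,0.05],[0,0,0,0,0.05],[0,0,0,0,0.05],[0,0,0,0,0.05],[0,0,0,0,0.05]]'
python3 -m inch '[[0,0,-0.03,0,0.05],[0,0,-0.06,0,0.05],[0,0,-0.1,0,0.05],[0,0,-0.13,0,0.05],[0,0,-0.13,0,0.05],[0,0,-0.13,0,0.05]]'
python3 - <<'E'
from h import *
p=capture("wrist");save(p,"w14");go(578,15.1,385,1.51)
cv2.imwrite("pics/w14c.png",cv2.resize(cv2.cvtColor(p["color"][200:360,220:420],cv2.COLOR_RGB2BGR),None,fx=3,fy=3))
E
```

```text
time: 26.22
tool_pos: [681.5, -197.3, 251.2]
tcp_rot: [-3.14, -0.0, 1.501]
contact_force: [-0.1, 0.2, 0.2]
grip_width: 54.8
finger_force: 0.0
time: 26.72
tool_pos: [681.7, -198.1, 251.8]
tcp_rot: [3.141, 0.0, 1.5]
contact_force: [0.4, 0.2, 0.4]
grip_width: 19.4
finger_force: 0.0
time: 27.22
tool_pos: [681.7, -198.1, 384.0]
tcp_rot: [3.137, 0.002, 1.5]
contact_force: [-0.1, 1.0, -0.4]
grip_width: 17.0
finger_force: 30.0
T27.3 move [ 0.2053 -0.1183 -0.0035 -0.0099] at [ 681.5 -198.1  381.5] [3.141 0.    1.5  ]
```

View pics/w14c.png

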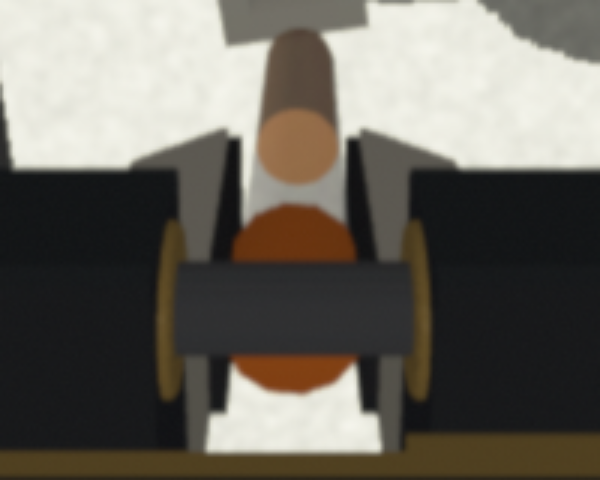

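The tube is held and hangs straight (foot edge near (320,210), cap centred at (318,300)). I check its offset along tool x and its depth in the grip.

```bash
cat > held.py <<'E'
from h import *
def pr(dx,dz,p,o,c):
    t=np.array(o["tool_pos"]);M=R.from_euler("xyz",o["tcp_rot"]).as_matrix();return proj(p,t+M@np.array([dx,c,dz]))
p=capture("wrist");o=get_obs()
hsv=cv2.cvtColor(p["color"],cv2.COLOR_RGB2HSV);m=cv2.inRange(hsv,(5,170,60),(14,255,255));m[:,:285]=0;m[:,355:]=0;m[:265]=0;m[335:]=0
ys,xs=np.nonzero(m);print("cap cols",xs.min(),xs.max(),"rows",ys.min(),ys.max())
for ct in(120,125,130,135,140): print("captop at",ct,"disc rows",[round(pr(s,ct,p,o,0)[1],1) for s in(-9,9)],"cols",[round(pr(0,ct,p,o,s)[0],1) for s in(-9,9)],"foot front row",round(pr(8,ct+112,p,o,0)[1],1))
E
python3 held.py
```

```text
cap cols 297 338 rows 269 329
captop at 120 disc rows [np.float64(352.1), np.float64(308.0)] cols [np.float64(288.5), np.float64(340.0)] foot front row 212.3
captop at 125 disc rows [np.float64(342.8), np.float64(300.0)] cols [np.float64(289.6), np.float64(339.1)] foot front row 210.1
captop at 130 disc rows [np.float64(334.1), np.float64(292.6)] cols [np.float64(290.6), np.float64(338.3)] foot front row 207.9
captop at 135 disc rows [np.float64(326.0), np.float64(285.8)] cols [np.float64(291.6), np.float64(337.6)] foot front row 205.9
captop at 140 disc rows [np.float64(318.5), np.float64(279.4)] cols [np.float64(292.5), np.float64(336.8)] foot front row 203.9
```

```bash
python3 -m inch '[[0.2055,-0.1183,0,-0.01,0.05],[0.2055,-0.1183,0,-0.01,0.05],[0.2055,-0.1183,0,-0.01,0.05],[0.2055,-0.1183,0,-0.01,0.05],[0.2055,-0.1183,0,-0.01,0.05],[0.2055,-0.1183,0,-0.01,0.05],[0.2055,-0.1183,0,-0.01,0.05],[0.2055,-0.1183,0,-0.01,0.05]]' >/dev/null
python3 -m inch '[[0,0,0.035,0,0.05],[0,0,0.065,0,0.05],[0,0,0.07,0,0.05],[0,0,0.07,0,0.05],[0,0,0.07,0,0.05]]' >/dev/null
python3 - <<'E'
from h import *
p=capture("wrist");save(p,"w15");go(578.2,15,303,1.51)
cv2.imwrite("pics/w15c.png",cv2.resize(cv2.cvtColor(p["color"][170:320,220:420],cv2.COLOR_RGB2BGR),None,fx=4,fy=4,interpolation=cv2.INTER_CUBIC))
E
```

```text
T28.4 move [ 0.0005 -0.0008  0.0094 -0.0008] at [579.   14.5 312.4] [3.14  0.    1.509]
```

View pics/w15c.png

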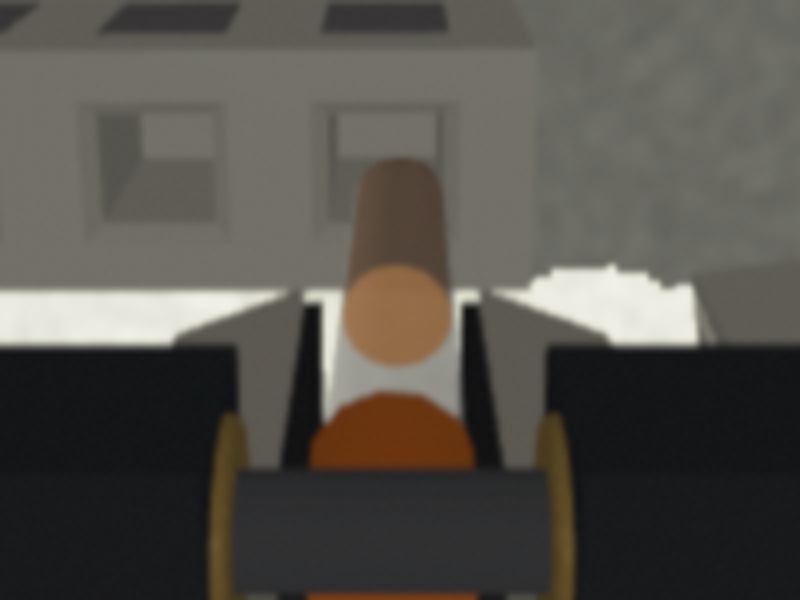

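The rack hole has a chamfered mouth centred near crop (384,170). The tube foot is at column 400, about 3 mm too far right. I compute both offsets in the same camera frame.

Run:
```python
from h import *
p=capture("wrist");o=get_obs();y=o["tcp_rot"][2];ax=np.array([np.cos(y),np.sin(y)]);ay=np.array([np.sin(y),-np.cos(y)]);t=np.array(o["tool_pos"])[:2]
f=lambda c,r:(220+c/4,170+r/4)
m=np.mean([at(p,f(312,102),55),at(p,f(458,102),55),at(p,f(458,238),55),at(p,f(312,238),55)],0)[:2]
m2=np.mean([at(p,f(c,r),55) for c in(328,440) for r in(112,220)],0)[:2]
for ct in(125,129,133):
    q=at(p,f(400,157),o["tool_pos"][2]-ct-112)[:2]-8*ax
    print(ct,"foot",q.round(1),"hole",m.round(1),m2.round(1),"shift tool x,y",((m-q)@ax).round(2),((m-q)@ay).round(2))
print(t,(m-t)@ax,(m-t)@ay)
```

```text
125 foot [581.7  15.6] hole [579.1  14.7] [578.9  15.6] shift tool x,y -1.02 -2.58
129 foot [581.7  14.4] hole [579.1  14.7] [578.9  15.6] shift tool x,y 0.2 -2.61
133 foot [581.6  13.2] hole [579.1  14.7] [578.9  15.6] shift tool x,y 1.42 -2.64
[578.92343764  14.61102727] 0.12817693470172922 0.13412841112098509
```

```bash
python3 -m inch '[[0.0003,-0.0026,0,0,0.05],[0.0003,-0.0026,0.01,0,0.05],[0.0003,-0.0026,0.02,0,0.05],[0.0003,-0.0026,0.03,0,0.05],[0.0003,-0.0026,0.035,0,0.05],[0.0003,-0.0026,0.035,0,0.05]]'
python3 -m inch '[[0,0,0.01,0,0.05],[0,0,0.018,0,0.05],[0,0,0.023,0,0.05],[0,0,0.0255,0,0.05],[0,0,0.0255,0,0.05]]'
```

```text
time: 29.0
tool_pos: [575.1, 15.7, 274.2]
tcp_rot: [-3.138, -0.0, 1.51]
contact_force: [-0.5, 0.5, -0.2]
grip_width: 16.9
finger_force: 30.0
time: 29.42
tool_pos: [576.5, 15.6, 252.5]
tcp_rot: [3.137, 0.0, 1.51]
contact_force: [-1.6, -0.5, 12.1]
grip_width: 17.0
finger_force: 30.0
```

Floor contact came at the expected height. Release, then fetch sample B.

```bash
python3 -m inch '[[0,0,-0.001,0,0.4],[0,0,-0.001,0,0.4],[0,0,-0.001,0,0.4],[0,0,-0.001,0,0.4]]'
python3 -m inch '[[0,0,-0.04,0,0.4],[0,0,-0.08,0,0.4],[0,0,-0.12,0,0.4],[0,0,-0.12,0,0.4],[0,0,-0.12,0,0.4]]'
python3 - <<'E'
from h import *
go(673.6,-88.3,371,1.51)
for n in("scene","top"):
    p=capture(n);save(p,n+"1")
    print(n,[(t,round(d["conf"],2),np.round(at(p,d["centre"],z)[:2]).tolist()) for t,z in(("sample0",10),("coil_red",140),("coil_blue",140),("coil_yellow",140)) for d in tip_of(p,t)])
    hsv=cv2.cvtColor(p["color"],cv2.COLOR_RGB2HSV);m=cv2.inRange(hsv,(5,170,100),(18,255,255))
    k,_,st,ce=cv2.connectedComponentsWithStats(m);print([(ce[i].round(1).tolist(),int(st[i,4]),at(p,ce[i],115)[:2].round(1).tolist()) for i in range(1,k) if 8<st[i,4]<150])
E
```

```text
time: 29.75
tool_pos: [575.4, 15.7, 251.2]
tcp_rot: [-3.141, 0.0, 1.51]
contact_force: [-0.4, -1.0, -0.3]
grip_width: 35.6
finger_force: 0.0
time: 30.17
tool_pos: [575.9, 15.7, 374.0]
tcp_rot: [3.136, 0.0, 1.51]
contact_force: [0.1, -0.9, -1.3]
grip_width: 36.7
finger_force: 0.0
T30.2 move [-0.0979  0.1038  0.003   0.0003] at [575.9  15.7 374. ] [3.136 0.    1.51 ]
scene [('sample0', 0.65, [673.0, -93.0]), ('sample0', 0.52, [576.0, 15.0]), ('coil_red', 0.8, [453.0, 276.0]), ('coil_red', 0.7, [638.0, -40.0]), ('coil_blue', 0.58, [503.0, 277.0]), ('coil_yellow', 0.84, [549.0, 266.0]), ('coil_yellow', 0.54, [466.0, -473.0])]
[([341.2, 198.8], 44, [578.2, 16.3]), ([333.3, 243.4], 47, [673.5, -88.7])]
top [('sample0', 0.67, [648.0, 293.0]), ('sample0', 0.58, [669.0, -82.0]), ('coil_red', 0.77, [451.0, 272.0]), ('coil_red', 0.18, [557.0, 257.0]), ('coil_blue', 0.56, [504.0, 275.0]), ('coil_yellow', 0.7, [553.0, 258.0]), ('coil_yellow', 0.61, [383.0, -443.0]), ('coil_yellow', 0.45, [534.0, -440.0]), ('coil_yellow', 0.18, [423.0, 278.0])]
[([24.9, 159.6], 17, [670.1, 985.7]), ([343.3, 160.0], 18, [671.2, -87.0]), ([43.9, 171.2], 54, [630.5, 918.0]), ([20.7, 180.7], 70, [598.2, 994.5])]
```

```bash
python3 -m inch '[[-0.098,0.104,0,0,0.6],[-0.098,0.104,0,0,0.6],[-0.098,0.104,0,0,0.6],[-0.098,0.104,0,0,0.6],[-0.098,0.104,0,0,0.6],[-0.098,0.104,0.03,0,0.6]]' 
python3 -m inch '[[0,0,0.03,0,0.6],[0,0,0.06,0,0.6],[0,0,0.085,0,0.6],[0,0,0.09,0,0.6],[0,0,0.09,0,0.6]]'
```

```text
time: 31.17
tool_pos: [674.9, -89.7, 346.7]
tcp_rot: [3.131, 0.002, 1.509]
contact_force: [1.1, 0.2, 0.7]
grip_width: 54.9
finger_force: 0.0
time: 31.58
tool_pos: [672.7, -87.7, 249.8]
tcp_rot: [-3.137, -0.001, 1.511]
contact_force: [-0.5, 0.3, 0.7]
grip_width: 54.9
finger_force: 0.0
```

```bash
python3 -m inch '[[0,0,0,0,0.05],[0,0,0,0,0.05],[0,0,0,0,0.05],[0,0,0,0,0.05],[0,0,0,0,0.05],[0,0,0,0,0.05],[0,0,0,0,0.05],[0,0,0,0,0.05]]'
python3 -m inch '[[0,0,-0.03,0,0.05],[0,0,-0.06,0,0.05],[0,0,-0.1,0,0.05],[0,0,-0.13,0,0.05],[0,0,-0.13,0,0.05],[0,0,-0.13,0,0.05]]'
python3 held.py; python3 -c "
from h import *
go(491.7,20.2,381,1.51)"
```

```text
time: 32.25
tool_pos: [673.5, -88.5, 252.2]
tcp_rot: [3.141, 0.0, 1.51]
contact_force: [0.4, -0.5, 3.9]
grip_width: 17.1
finger_force: 30.0
time: 32.75
tool_pos: [673.6, -88.4, 384.1]
tcp_rot: [3.137, 0.001, 1.51]
contact_force: [0.5, 0.4, -0.2]
grip_width: 17.1
finger_force: 30.0
cap cols 295 340 rows 274 334
captop at 120 disc rows [np.float64(350.5), np.float64(306.6)] cols [np.float64(287.6), np.float64(338.8)] foot front row 211.9
captop at 125 disc rows [np.float64(341.3), np.float64(298.7)] cols [np.float64(288.7), np.float64(337.9)] foot front row 209.7
captop at 130 disc rows [np.float64(332.7), np.float64(291.4)] cols [np.float64(289.8), np.float64(337.2)] foot front row 207.6
captop at 135 disc rows [np.float64(324.8), np.float64(284.7)] cols [np.float64(290.7), np.float64(336.4)] foot front row 205.5
captop at 140 disc rows [np.float64(317.3), np.float64(278.4)] cols [np.float64(291.6), np.float64(335.7)] foot front row 203.6
T32.8 move [ 0.0974 -0.1878  0.0008  0.0002] at [673.3 -88.4 381.8] [3.141 0.    1.51 ]
```

```bash
python3 -m inch '[[0.0975,-0.1875,0,0,0.05],[0.0975,-0.1875,0,0,0.05],[0.0975,-0.1875,0,0,0.05],[0.0975,-0.1875,0,0,0.05],[0.0975,-0.1875,0,0,0.05],[0.0975,-0.1875,0,0,0.05],[0.0975,-0.1875,0,0,0.05],[0.0975,-0.1875,0,0,0.05]]' >/dev/null
python3 -m inch '[[0,0,0.035,0,0.05],[0,0,0.06,0,0.05],[0,0,0.066,0,0.05],[0,0,0.066,0,0.05],[0,0,0.066,0,0.05]]' >/dev/null
python3 - <<'E'
from h import *
p=capture("wrist");save(p,"w16");go(492,20,252,1.51)
g=cv2.cvtColor(p["color"],cv2.COLOR_RGB2GRAY);hsv=cv2.cvtColor(p["color"],cv2.COLOR_RGB2HSV)
# foot: brownish/tube saturation; print row profile across foot and hole edges
r=214;print("hue/sat row",r,[(c,int(hsv[r,c,1]),int(g[r,c])) for c in range(292,342,2)])
c=302;print("gray rows col",c,[(r,int(g[r,c])) for r in range(184,244,2)])
f=[r for r in range(190,250) if hsv[r,318:322,1].mean()>70];print("foot top row",f[:3])
E
```

```text
T33.9 move [ 0.0001 -0.0013  0.0645 -0.0003] at [493.3  19.8 316.5] [3.14 0.   1.51]
hue/sat row 214 [(292, 27, 111), (294, 27, 111), (296, 25, 112), (298, 25, 112), (300, 26, 107), (302, 26, 103), (304, 26, 96), (306, 25, 91), (308, 36, 89), (310, 80, 78), (312, 91, 73), (314, 89, 70), (316, 87, 70), (318, 85, 69), (320, 88, 68), (322, 80, 69), (324, 47, 82), (326, 24, 92), (328, 24, 92), (330, 25, 90), (332, 27, 92), (334, 26, 103), (336, 28, 106), (338, 25, 111), (340, 25, 112)]
gray rows col 302 [(184, 112), (186, 113), (188, 113), (190, 112), (192, 112), (194, 106), (196, 101), (198, 102), (200, 103), (202, 103), (204, 103), (206, 103), (208, 103), (210, 103), (212, 103), (214, 103), (216, 103), (218, 103), (220, 103), (222, 103), (224, 103), (226, 105), (228, 109), (230, 111), (232, 112), (234, 112), (236, 112), (238, 112), (240, 152), (242, 223)]
foot top row [213, 214, 215]
```

Run:
```python
from h import *
p=capture("wrist");o=get_obs();y=o["tcp_rot"][2];ax=np.array([np.cos(y),np.sin(y)]);ay=np.array([np.sin(y),-np.cos(y)])
hsv=cv2.cvtColor(p["color"],cv2.COLOR_RGB2HSV);g=cv2.cvtColor(p["color"],cv2.COLOR_RGB2GRAY)
print([(r,int(hsv[r,317,1]),int(g[r,317])) for r in range(190,224)])
for r in(218,222,226): s=np.nonzero(hsv[r,295:345,1]>55)[0]+295;print(r,s.min(),s.max())
m=np.mean([at(p,(c,r),55) for c in(299.5,336) for r in(194,227)],0)[:2]
for fr in(211,212.5):
  for ct in(129,130):
    q=at(p,(316.8,fr),o["tool_pos"][2]-ct-112)[:2]-8*ax
    print(fr,ct,"foot",q.round(1),"hole",m.round(1),"shift",((m-q)@ax).round(2),((m-q)@ay).round(2))
fitrow(p,(515.4,18.8),-.06,4,42)
```

```text
[(190, 24, 113), (191, 27, 112), (192, 27, 111), (193, 23, 109), (194, 26, 103), (195, 25, 99), (196, 27, 100), (197, 26, 107), (198, 27, 110), (199, 25, 112), (200, 27, 111), (201, 27, 111), (202, 27, 111), (203, 25, 112), (204, 25, 112), (205, 27, 111), (206, 27, 110), (207, 26, 106), (208, 28, 98), (209, 24, 93), (210, 28, 90), (211, 47, 82), (212, 79, 71), (213, 89, 68), (214, 84, 70), (215, 87, 71), (216, 87, 70), (217, 87, 70), (218, 84, 71), (219, 87, 71), (220, 84, 71), (221, 86, 71), (222, 84, 71), (223, 87, 70)]
218 306 325
222 306 326
226 306 327
211 129 foot [493.6  18.6] hole [494.4  20.3] shift 1.71 0.66
211 130 foot [493.6  18.3] hole [494.4  20.3] shift 2.02 0.66
212.5 129 foot [493.6  17.5] hole [494.4  20.3] shift 2.78 0.66
212.5 130 foot [493.5  17.2] hole [494.4  20.3] shift 3.1 0.66
fit [ 5.15226e+02  1.90690e+01 -6.10000e-02] -26.01441192626953
holes [[452.3, 22.9], [494.3, 20.3], [536.2, 17.8], [578.1, 15.2]]
```

```bash
python3 -m inch '[[0.0016,0.0006,0,0,0.05],[0.0016,0.0006,0.01,0,0.05],[0.0016,0.0006,0.02,0,0.05],[0.0016,0.0006,0.03,0,0.05],[0.0016,0.0006,0.038,0,0.05],[0.0016,0.0006,0.038,0,0.05]]'
python3 -m inch '[[0,0,0.01,0,0.05],[0,0,0.018,0,0.05],[0,0,0.024,0,0.05],[0,0,0.0265,0,0.05],[0,0,0.0265,0,0.05]]'
```

```text
time: 34.48
tool_pos: [492.7, 21.9, 277.0]
tcp_rot: [-3.14, 0.0, 1.51]
contact_force: [-0.2, 0.3, -0.9]
grip_width: 17.1
finger_force: 30.0
time: 34.9
tool_pos: [493.3, 21.8, 252.1]
tcp_rot: [3.14, 0.0, 1.51]
contact_force: [-1.1, -0.1, 6.1]
grip_width: 17.4
finger_force: 30.0
```

```bash
python3 -m inch '[[0,0,-0.001,0,0.4],[0,0,-0.001,0,0.4],[0,0,-0.001,0,0.4],[0,0,-0.001,0,0.4]]'
python3 -m inch '[[0,0,-0.04,0,0.4],[0,0,-0.08,0,0.4],[0,0,-0.12,0,0.4],[0,0,-0.15,0,0.4],[0,0,-0.15,0,0.4],[0,0,-0.15,0,0.4]]' >/dev/null
python3 - <<'E'
from h import *
p=capture("scene");save(p,"scene2")
print([(t,round(d["conf"],2),np.round(at(p,d["centre"],z)[:2]).tolist()) for t,z in(("sample0",10),("blank0",10),("coil_red",140),("coil_blue",140),("coil_yellow",140)) for d in tip_of(p,t)])
hsv=cv2.cvtColor(p["color"],cv2.COLOR_RGB2HSV);m=cv2.inRange(hsv,(5,170,100),(18,255,255))
k,_,st,ce=cv2.connectedComponentsWithStats(m);print([(ce[i].round(1).tolist(),int(st[i,4]),at(p,ce[i],115)[:2].round(1).tolist()) for i in range(1,k) if 8<st[i,4]<150])
go(450,200,405,1.51)
E
```

```text
time: 35.23
tool_pos: [492.9, 21.8, 252.2]
tcp_rot: [-3.142, 0.0, 1.51]
contact_force: [-0.4, -0.2, -0.7]
grip_width: 35.6
finger_force: 0.0
[('sample0', 0.55, [503.0, 16.0]), ('sample0', 0.49, [575.0, 16.0]), ('blank0', 0.52, [672.0, -65.0]), ('blank0', 0.4, [686.0, -122.0]), ('coil_red', 0.62, [441.0, 277.0]), ('coil_blue', 0.54, [498.0, 285.0]), ('coil_blue', 0.27, [582.0, -26.0]), ('coil_yellow', 0.9, [469.0, -475.0]), ('coil_yellow', 0.69, [558.0, 252.0]), ('coil_yellow', 0.59, [613.0, -474.0]), ('coil_yellow', 0.58, [720.0, -171.0]), ('coil_yellow', 0.42, [410.0, 259.0])]
[([323.7, 178.6], 41, [494.4, 21.2]), ([341.2, 198.7], 43, [578.1, 16.4])]
T36.0 move [ 0.1753 -0.0535 -0.0041  0.0002] at [492.8  21.8 400.9] [-3.139 -0.     1.51 ]
```

Both tubes stand in holes 1 and 3. Now I look over the module to check the coils and find the button.

```bash
python3 -m inch '[[0.205,-0.0535,0,0,0],[0.205,-0.0535,0,0,0],[0.205,-0.0535,0,0,0],[0.205,-0.0535,0,0,0],[0.205,-0.0535,0,0,0],[0.205,-0.0535,0,0,0],[0.205,-0.0535,0,0,0],[0.205,-0.0535,0,0,0]]'
python3 - <<'E'
from h import *
p=capture("wrist");save(p,"w17")
print([(t,round(d["conf"],2),np.round(at(p,d["centre"],z)[:2]).tolist()) for t,z in(("coil_red",140),("coil_blue",140),("coil_yellow",140),("start_top",98)) for d in tip_of(p,t)])
hsv=cv2.cvtColor(p["color"],cv2.COLOR_RGB2HSV)
for col in HUE:
    m=0
    for a,b in HUE[col]: m=m|cv2.inRange(hsv,(a,130,40),(b,255,255))
    m[290:]=0;k,_,st,ce=cv2.connectedComponentsWithStats(m)
    print(col,[(np.round(ce[i],1).tolist(),int(st[i,4]),np.round(at(p,ce[i],98 if col=="green" else 145)[:2],1).tolist()) for i in range(1,k) if st[i,4]>60])
go(378,277,330,1.51)
E
```

```text
time: 36.7
tool_pos: [451.9, 229.5, 401.5]
tcp_rot: [-3.14, 0.001, 1.511]
contact_force: [-0.1, 0.2, -0.4]
grip_width: 0.2
finger_force: 0.0
[('coil_red', 0.73, [444.0, 275.0]), ('coil_blue', 0.81, [504.0, 272.0]), ('coil_yellow', 0.72, [562.0, 257.0]), ('start_top', 0.75, [383.0, 274.0])]
red [([280.3, 71.5], 261, [433.7, 327.3]), ([315.7, 71.8], 285, [456.6, 325.7]), ([298.4, 92.6], 513, [444.4, 313.6]), ([303.7, 210.3], 778, [442.2, 232.3]), ([284.2, 225.9], 221, [427.0, 221.2])]
blue [([372.9, 72.6], 261, [493.6, 323.0]), ([407.4, 72.2], 270, [515.9, 322.0]), ([387.0, 92.1], 487, [502.8, 310.5]), ([375.9, 210.2], 766, [494.6, 229.3]), ([395.9, 226.4], 201, [509.1, 216.0])]
yellow [([461.6, 74.9], 347, [551.1, 318.2]), ([498.9, 72.7], 292, [575.1, 318.1]), ([476.1, 113.0], 554, [562.2, 293.6]), ([459.2, 222.5], 834, [555.5, 216.3])]
green [([563.7, 75.2], 859, [648.9, 315.9]), ([232.6, 147.7], 898, [384.3, 275.4]), ([532.1, 222.7], 773, [638.9, 194.8])]
T37.0 move [ 0.0438 -0.0773  0.0721 -0.0021] at [452.4 228.4 402.1] [-3.141  0.     1.508]
```

View pics/w17.png

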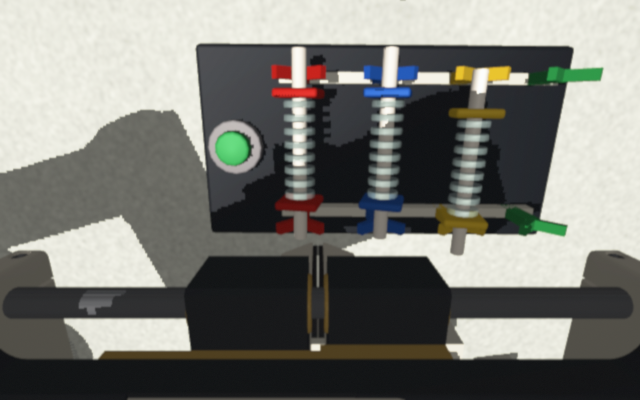

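The yellow coil has been knocked about 12 mm towards -y: its collars are at (476,113) and (459,222), and the near collar is riding on its saddle. Red and blue are fine. I'll re-seat yellow before pressing the button.

```bash
python3 -m inch '[[0.0336,0.1058,0,0.02,0.45],[0.0336,0.1058,0,0.02,0.45],[0.0336,0.1058,0,0.02,0.45],[0.0336,0.1058,0,0.02,0.45],[0.0336,0.1058,0,0.02,0.45],[0.0336,0.1058,0,0.02,0.45]]'
python3 - <<'E'
from h import *
p=capture("wrist");save(p,"w18")
hsv=cv2.cvtColor(p["color"],cv2.COLOR_RGB2HSV);m=cv2.inRange(hsv,(18,130,40),(35,255,255));m[290:]=0;k,_,st,ce=cv2.connectedComponentsWithStats(m)
print([(np.round(ce[i],1).tolist(),int(st[i,4]),np.round(at(p,ce[i],145)[:2],1).tolist()) for i in range(1,k) if st[i,4]>60])
print([(round(d["conf"],2),np.round(at(p,d["centre"],140)[:2]).tolist()) for d in tip_of(p,"coil_yellow")])
go(560,255.5,311,1.49)
E
```

```text
time: 37.45
tool_pos: [559.3, 256.0, 401.8]
tcp_rot: [-3.14, 0.001, 1.489]
contact_force: [0.4, -0.0, -0.3]
grip_width: 35.9
finger_force: 0.0
[([318.9, 124.7], 529, [565.5, 318.7]), ([317.8, 161.4], 587, [562.7, 293.9]), ([321.0, 263.7], 683, [558.8, 215.5]), ([240.9, 281.7], 147, [495.6, 205.2]), ([393.8, 281.6], 146, [613.9, 195.8])]
[(0.75, [561.0, 255.0])]
T37.5 move [-0.0007  0.0013  0.0916 -0.0001] at [558.8 256.3 402.6] [-3.141  0.     1.49 ]
```

```bash
python3 -m inch '[[-0.001,0.0008,0.03,0,0.45],[-0.001,0.0008,0.06,0,0.45],[-0.001,0.0008,0.08,0,0.45],[-0.001,0.0008,0.0915,0,0.45],[-0.001,0.0008,0.0915,0,0.45],[-0.001,0.0008,0.0915,0,0.45]]'
python3 -m inch '[[0,0,0,0,0.1],[0,0,0,0,0.1],[0,0,0,0,0.1],[0,0,0,0,0.1],[0,0,0,0,0.1],[0,0,0,0,0.1]]'
python3 -m inch '[[0,0,-0.02,0,0.1],[0,0,-0.03,0,0.1],[0,0,-0.03,0,0.1],[0.0125,0,-0.03,0,0.1],[0.0125,0,-0.03,0,0.1],[0.0125,0,-0.03,0,0.1]]'
python3 - <<'E'
from h import *
p=capture("wrist");save(p,"w19");o=get_obs()
hsv=cv2.cvtColor(p["color"],cv2.COLOR_RGB2HSV);m=cv2.inRange(hsv,(18,130,40),(35,255,255));m[360:]=0;k,_,st,ce=cv2.connectedComponentsWithStats(m)
print([(np.round(ce[i],1).tolist(),st[i].tolist(),np.round(at(p,ce[i],170)[:2],1).tolist()) for i in range(1,k) if st[i,4]>60])
go(561.2,268,311,1.5)
E
```

```text
time: 38.05
tool_pos: [559.7, 255.6, 311.2]
tcp_rot: [-3.141, 0.0, 1.49]
contact_force: [1.0, -0.2, 0.2]
grip_width: 41.8
finger_force: 0.0
time: 38.55
tool_pos: [560.3, 255.8, 311.7]
tcp_rot: [3.14, -0.001, 1.49]
contact_force: [-2.1, 0.4, 6.2]
grip_width: 21.0
finger_force: 30.0
time: 39.05
tool_pos: [561.0, 268.9, 339.6]
tcp_rot: [-3.14, 0.001, 1.491]
contact_force: [-1.1, -0.5, -0.8]
grip_width: 20.9
finger_force: 30.0
[([293.5, 158.4], [282, 149, 23, 20, 372], [555.1, 322.7]), ([339.8, 157.0], [328, 148, 25, 19, 419], [575.4, 321.7]), ([315.0, 193.5], [276, 178, 77, 30, 1663], [563.2, 306.0]), ([267.7, 303.9], [264, 273, 10, 60, 367], [534.9, 251.0]), ([367.2, 303.9], [362, 273, 10, 60, 368], [584.6, 247.1]), ([336.1, 350.2], [147, 319, 350, 40, 4590], [567.3, 220.7])]
T39.1 move [-0.0006  0.0002  0.0286 -0.009 ] at [561.  268.6 339.6] [-3.140e+00  1.000e-03  1.491e+00]
```

```bash
python3 -m inch '[[0,0.0005,0.012,-0.009,0.1],[0,0.0005,0.022,-0.009,0.1],[0,0.0005,0.028,-0.009,0.1],[0,0.0005,0.028,-0.009,0.1],[0,0.0005,0.028,-0.009,0.1]]'
python3 -m inch '[[0,0,0,0,0.4],[0,0,0,0,0.4],[0,0,0,0,0.4],[0,0,0,0,0.4]]'
python3 -m inch '[[0,0,-0.04,0,0.4],[0,0,-0.08,0,0.4],[-0.03,-0.1,-0.09,0,0],[-0.03,-0.1,-0.09,0,0],[-0.03,-0.1,-0.09,0,0],[-0.03,-0.1,-0.09,0,0],[-0.03,-0.1,-0.09,0,0],[-0.03,-0.1,-0.09,0,0]]'
cat > chk.py <<'E'
from h import *
p=capture("wrist");save(p,"w20")
hsv=cv2.cvtColor(p["color"],cv2.COLOR_RGB2HSV)
for col in HUE:
    m=0
    for a,b in HUE[col]: m=m|cv2.inRange(hsv,(a,130,40),(b,255,255))
    m[290:]=0;k,_,st,ce=cv2.connectedComponentsWithStats(m)
    print(col,[(np.round(ce[i],1).tolist(),int(st[i,4]),np.round(at(p,ce[i],98 if col=="green" else 145)[:2],1).tolist()) for i in range(1,k) if st[i,4]>60])
print([(t,round(d["conf"],2),np.round(at(p,d["centre"],z)[:2]).tolist()) for t,z in(("coil_red",140),("coil_blue",140),("coil_yellow",140),("start_top",98)) for d in tip_of(p,t)])
go(383.5,274.5,340,1.5)
E
python3 chk.py
```

```text
time: 39.52
tool_pos: [561.6, 268.0, 312.0]
tcp_rot: [-3.14, 0.001, 1.499]
contact_force: [-0.5, 0.4, -0.4]
grip_width: 21.3
finger_force: 30.0
time: 39.85
tool_pos: [561.8, 268.1, 312.7]
tcp_rot: [3.141, 0.0, 1.499]
contact_force: [-0.4, -0.1, 0.4]
grip_width: 36.4
finger_force: 0.0
time: 40.52
tool_pos: [460.4, 245.5, 403.0]
tcp_rot: [3.14, -0.0, 1.499]
contact_force: [0.9, -0.1, -0.2]
grip_width: 2.5
finger_force: 0.0
red [([267.7, 99.3], 244, [433.8, 327.3]), ([302.3, 99.2], 269, [456.8, 325.7]), ([285.7, 119.4], 505, [444.5, 313.5]), ([289.9, 227.3], 632, [440.0, 235.9]), ([274.8, 246.2], 212, [427.2, 221.6])]
blue [([357.4, 98.6], 214, [493.5, 323.4]), ([391.0, 98.5], 265, [515.9, 321.9]), ([372.5, 118.0], 464, [503.2, 310.2]), ([365.1, 229.5], 694, [495.6, 230.1]), ([383.5, 245.5], 173, [509.0, 216.3])]
yellow [([444.9, 98.5], 253, [551.7, 319.3]), ([479.9, 98.2], 257, [575.1, 317.8]), ([461.5, 118.4], 523, [563.4, 305.6]), ([442.2, 229.8], 926, [552.8, 225.8]), ([462.3, 245.0], 195, [568.3, 212.5])]
green [([544.3, 97.9], 740, [647.6, 313.8]), ([224.1, 169.4], 856, [384.1, 274.9]), ([517.2, 239.2], 742, [637.3, 193.2])]
[('coil_red', 0.82, [443.0, 275.0]), ('coil_blue', 0.82, [503.0, 273.0]), ('coil_yellow', 0.83, [561.0, 271.0]), ('coil_yellow', 0.37, [563.0, 265.0]), ('start_top', 0.71, [378.0, 273.0])]
T40.8 move [ 0.0234 -0.0789  0.0621 -0.0011] at [460.6 245.4 402.1] [-3.141  0.     1.499]
```

All three coils are seated again (far collars on rows 119, 118 and 118). For the button I turn the gripper a quarter so its body clears the red coil.

```bash
python3 -m inch '[[0.0234,-0.0785,0,-0.9,0],[0.0234,-0.0785,0,-0.9,0],[0.0234,-0.0785,0,-0.9,0],[0.0234,-0.0785,0,-0.9,0],[0.0234,-0.0785,0,-0.9,0],[0.0234,-0.0785,0,-0.9,0],[0.0234,-0.0785,0,-0.9,0],[0.0234,-0.0785,0,-0.9,0]]' >/dev/null
python3 -m inch '[[0,0,0,-0.66,0],[0,0,0,-0.66,0],[0,0,0,-0.66,0],[0,0,0,-0.66,0],[0,0,0,-0.66,0],[0,0,0,-0.66,0],[0,0,0,-0.66,0],[0,0,0,-0.66,0]]'
python3 -c "
from h import *
go(382.5,274.5,290,3.07)"
```

```text
time: 42.1
tool_pos: [383.6, 274.4, 402.5]
tcp_rot: [-3.141, -0.0, 3.057]
contact_force: [0.3, 0.4, 0.7]
grip_width: 0.4
finger_force: 0.0
T42.1 move [ 0.0011  0.      0.1125 -0.0126] at [383.6 274.4 402.5] [-3.141 -0.     3.057]
```

```bash
python3 -m inch '[[0.001,0,0.04,0,0],[0.001,0,0.08,0,0],[0.001,0,0.11,0,0],[0.001,0,0.115,0,0],[0.001,0,0.115,0,0]]'
python3 -m inch '[[0,0,0.004,0,0],[0,0,0.008,0,0],[0,0,0.01,0,0],[0,0,0.01,0,0]]'
```

```text
time: 42.52
tool_pos: [381.8, 274.1, 286.5]
tcp_rot: [-3.139, -0.005, 3.058]
contact_force: [-2.4, -1.1, 3.8]
grip_width: 0.2
finger_force: 1.7
time: 42.85
tool_pos: [382.1, 274.4, 283.3]
tcp_rot: [3.141, 0.003, 3.059]
contact_force: [-15.5, -8.8, 48.3]
grip_width: 0.4
finger_force: 24.3
```

```bash
python3 -m inch '[[0,0,-0.006,0,0],[0,0,-0.006,0,0],[0,0,-0.006,0,0]]' | egrep 'tool_pos|contact'
python3 -m inch '[[0,0,-0.004,0,0],[0,0,-0.004,0,0],[0,0,-0.004,0,0]]'| egrep 'tool_pos|contact'
python3 -m inch '[[0,0,-0.004,0,0],[0,0,-0.004,0,0],[0,0,-0.004,0,0]]'| egrep 'tool_pos|contact'
```

```text
tool_pos: [382.7, 274.7, 285.6]
contact_force: [0.6, 0.3, 3.7]
tool_pos: [382.8, 274.7, 288.1]
contact_force: [2.0, 1.4, 2.3]
tool_pos: [382.1, 274.3, 291.4]
contact_force: [-0.6, -0.4, 0.5]
```

The force profile shows about 6 mm of spring travel and then the stop, so the button was fully pressed. Retreat, check, and hand in.

```bash
python3 -m inch '[[0,0,-0.04,0,0],[0,0,-0.08,0,0],[0,0,-0.12,0,0],[0.03,0,-0.12,0,0],[0.06,0,-0.12,0,0],[0.06,0,-0.12,0,0],[0.06,0,-0.12,0,0]]'
python3 -m inch '[[0,0.02,0,0.9,0],[0,0.02,0,0.9,0],[0,0.02,0,0.9,0],[0,0.02,0,0.9,0],[0,0.02,0,0.9,0],[0,0.02,0,0.9,0],[0,0.02,0,0.9,0],[0,0.02,0,0.9,0]]' >/dev/null
python3 -m inch '[[0.03,0.1,0,0.66,0],[0.03,0.1,0,0.66,0],[0.03,0.1,0,0.66,0],[0.03,0.1,0,0.66,0],[0.03,0.1,0,0.66,0],[0.03,0.1,0,0.66,0],[0.03,0.1,0,0.66,0]]' >/dev/null
python3 chk.py
python3 - <<'E'
from h import *
p=capture("scene");hsv=cv2.cvtColor(p["color"],cv2.COLOR_RGB2HSV);m=cv2.inRange(hsv,(5,170,100),(18,255,255))
k,_,st,ce=cv2.connectedComponentsWithStats(m);print([(ce[i].round(1).tolist(),int(st[i,4]),at(p,ce[i],115)[:2].round(1).tolist()) for i in range(1,k) if 8<st[i,4]<150])
print([(t,np.round(at(p,d["centre"],0)[:2])) for t in("beaker","reagent","blank0") for d in tip_of(p,t)])
E
```

```text
time: 44.18
tool_pos: [321.4, 279.3, 411.7]
tcp_rot: [-3.141, -0.0, 3.061]
contact_force: [0.4, -0.9, 0.3]
grip_width: 0.4
finger_force: 0.0
red [([378.9, 249.6], 106, [437.2, 343.8])]
blue [([459.9, 268.3], 1073, [501.0, 323.2])]
yellow [([530.9, 268.4], 1254, [557.2, 319.2])]
green [([580.0, 248.5], 231, [630.9, 310.6])]
[('coil_red', 0.29, [466.0, 334.0]), ('coil_blue', 0.72, [503.0, 273.0]), ('coil_yellow', 0.58, [562.0, 272.0])]
T45.7 move [-1.054e-01  1.000e-04  7.160e-02  8.000e-04] at [390.8 379.7 411.6] [-3.141  0.     1.501]
[([323.6, 177.4], 28, [490.8, 23.9]), ([341.5, 197.7], 32, [576.0, 19.2])]
[('beaker', array([533., 437.])), ('reagent', array([ 637., -343.])), ('blank0', array([566., 363.])), ('blank0', array([ 681., -128.])), ('blank0', array([666., -62.]))]
```

```bash
python3 -m inch '[[-0.15,0.03,0,0,0],[-0.15,0.03,0,0,0],[-0.15,0.03,0,0,0],[-0.15,0.03,0,0,0],[-0.15,0.03,0,0,0],[-0.15,0.03,0,0,0],[-0.15,0.03,0,0,0]]' >/dev/null
python3 chk.py
```

```text
red [([341.3, 67.9], 237, [433.7, 327.0]), ([374.8, 67.3], 256, [456.3, 325.7]), ([357.3, 87.4], 456, [444.0, 313.7]), ([349.4, 202.1], 708, [434.9, 232.4]), ([369.3, 217.2], 208, [449.5, 219.4])]
blue [([428.4, 69.1], 299, [492.5, 322.0]), ([462.8, 66.3], 248, [515.6, 322.1]), ([444.4, 86.0], 507, [503.6, 310.3]), ([426.7, 201.0], 799, [492.9, 229.2]), ([447.2, 216.8], 211, [508.8, 215.4])]
yellow [([511.0, 69.1], 415, [548.2, 317.9]), ([551.4, 65.7], 272, [575.1, 318.2]), ([531.3, 86.5], 626, [563.0, 305.8]), ([512.6, 193.9], 550, [556.9, 230.1]), ([490.5, 208.6], 461, [541.3, 219.7]), ([525.1, 216.8], 210, [568.1, 211.2])]
green [([605.6, 68.0], 755, [648.8, 316.0]), ([284.9, 142.8], 817, [385.9, 275.4]), ([576.1, 211.3], 742, [642.2, 195.6])]
[('coil_red', 0.95, [444.0, 276.0]), ('coil_blue', 0.63, [503.0, 274.0]), ('coil_yellow', 0.96, [561.0, 270.0]), ('start_top', 0.77, [382.0, 275.0])]
T46.7 move [ 0.0437 -0.0293  0.0715  0.0009] at [409.6 228.9 411.5] [-3.141  0.     1.501]
```

```bash
python3 -c "
from plant import *
print(close_job())"
```

```text
the job is handed in; nothing more can be done
None
```

The job is handed in, with no verdict returned: my last checks put the red, blue and yellow coils in their saddles (yellow re-seated after it was knocked; there was no green coil), both orange tubes down in sampler holes 1 and 3, and the button pressed and released, but I viewed 15 pictures, one over the limit of 14.

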